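# Unlock a flow-rack lane with the service key and bring the bin forward

### The job

Take the red-handled service key from its black stand, put it in the barrel lock on the sloping blue panel and, pressing lightly, turn it gently back and forth until it drops into the hidden slot; then turn it clockwise as far as it goes, so that the red gate across the roller lane sinks away. Leave the key in the lock and slide the grey bin along the lane, without lifting it off, until it rests against the orange end stop. Do not disturb the carton, the tape roll or the bottle.

Things in the scene. Friction and masses are not known exactly. Their poses are not given: they have to be found in the camera images.
- key_grip (a point): Centre of the service key's handle, a red flat paddle 74 mm (x) by 14 mm (y) by 36 mm (z). The key is 105 mm long, about 0.12 kg, the same turned half round; z runs up its axis from blade to handle, x along the width of paddle and blade. It starts upright, blade down, loose in the stand, this point 93 mm above the table and 47 mm above the stand's rim.
- key_tip (a point): End of the key's blade, on the axis, 87 mm below key_grip along the key's z; same axes. The blade is flat steel, 26 mm wide (x), 5 mm thick (y) and 14 mm long; above it a round steel shank, 26 mm in diameter and 55 mm long, reaches up to the paddle.
- keystand: Fixed black round key stand, 60 mm across at the foot, 48 mm above it, 46 mm high with a bore 30 mm across and 40 mm deep. Origin at the centre of its underside, z up.
- console: Fixed stand on four grey tube posts with a blue panel 160 x 160 mm that slopes 30 degrees, low edge (about 40 mm high) towards the robot, high edge (about 125 mm) away. Origin on the table, 50 mm in -x from under the panel's centre, where its surface is 85 mm high; x horizontal, up the slope; z vertical. Do not force the lock while it is locked: 100 N on it fails.
- lock_mouth (a point): Centre of the open mouth of the steel barrel lock in the middle of the panel. The barrel stands 46 mm from the panel, 57 mm across at the mouth; its funnel mouth, 41 mm, narrows in 16 mm to a 30 mm bore. z is the lock's axis, pointing out, square to the panel (30 degrees from vertical, leaning to the robot); x points up the slope, marked by a short white line on the panel.
- core_face (a point): Centre of the lock's turning core, 30 mm inside the mouth; axes as lock_mouth's. A black dust shutter, which gives way to the blade, hides a slot across it, 12 mm wide, 30 mm long: it starts anywhere within 0.6 rad either way of x. Off the slot the key's tip rests here; with the blade within about 0.1 rad of it, light pressing along the axis (a few N) drops the key 14 mm.
- lock_turn (a joint): How far the dropped-in key has turned the core from where it was parked, rad: 0 locked, 0.7 at its stop, growing clockwise as seen facing the lock from outside. It needs 0.15 N m (light pressing does not drag it) and stays where it is left. It does not tell where the slot lies; the blade has up to 0.27 rad of play in the slot.
- gate (a joint): How far the lane's red gate has sunk, m, driven by the core (0.0357 m per rad): 0 up (standing 22 mm above the lane), 0.025 fully sunk, flush below the lane, when the core is at its stop.
- lane: Fixed straight lane, 340 mm long (x), 100 mm wide deck with white wheels flush with it, its surface 40 mm above the table; a grey tube along each side, top 54 mm above the table, leaves 92 mm between. Origin at the centre of its underside; x runs along the lane away from the robot, z up. The gate crosses it at x = 0.
- lane_stop (a point): Foot of the inner face of the orange end stop (30 mm high) at the lane's end nearest the robot, on the deck's surface at mid width; axes as the lane's. The bin's front face must come to this point.
- bin_grip (a point): Centre of the bin's flat orange carrying bar: 12 mm thick (x), 76 mm long (y), 24 mm high, its centre 67 mm above the bin's underside, 15 mm free between it and the rim. The bin is grey, open, 100 mm (x) by 80 mm (y) by 40 mm high, about 0.4 kg, with white parts 27 mm high inside. x points along the lane away from the robot, z up. It starts beyond the gate.
- bin_front (a point): Middle of the lower edge of the bin's face nearest the robot, 50 mm in -x and 67 mm below bin_grip.
- carton: Bystander: cardboard carton 80 x 110 x 70 mm; origin at the centre of its underside.
- tape: Bystander: yellow tape roll, 100 mm across, 45 mm high, lying flat; origin at the centre of its underside.
- cleaner: Bystander: white bottle, 62 mm across, 150 mm high; origin at the centre of its underside.

How it is judged:
On the way, in this order (a step that is already met when the one before it is completed fails the run):
1. the key has dropped into the slot (tip more than 36 mm inside the lock's mouth) (z of key_tip in the frame of lock_mouth between -0.06 and -0.036 m and distance between key_tip and lock_mouth below 0.05 m), for 0.2 s.
2. with the key in the slot, the lock is turned until the gate has sunk by more than 21 mm (all of step 1 and value of joint gate above 0.021 m), for 0.2 s.
3. the bin has been slid past the gate up to the end stop (x of bin_front in the frame of lane_stop between -0.006 and 0.01 m and y of bin_front in the frame of lane_stop between -0.02 and 0.02 m and z of bin_front in the frame of lane_stop below 0.006 m and angle between bin_grip's own z axis and vertical below 0.1 rad), for 0.1 s.
At the end, for the whole second after the job is handed in: The bin stands upright on the lane's deck within 10 mm of the orange end stop, at rest; the gate is still sunk (more than 21 mm); the key is still in the lock's slot, its tip more than 36 mm inside the mouth (all of step 2 and all of step 3 and linear speed of bin below 0.02 m/s); the robot touches nothing.
It fails at once if the bin is lifted more than 20 mm off the lane (z of bin_front in the frame of lane_stop above 0.02 m).
It fails at once if while the lock is still locked, it or its panel is pressed, or the key forced against its sides, with more than 100 N (contact force between anything else and console above 100 N and value of joint lock_turn below 0.05 rad).
It fails at once if a bystander is moved more than 25 mm (distance of any of carton, tape, cleaner from where it was at the start of the episode above 0.025 m).
It also fails if it takes over 67 s, if anything falls off the work surface, if the arm or the gripper's body presses on something with over 40 N, if the wrist force passes 120 N, or if a joint passes its speed limit or range.

### The arm

A 6-joint arm with a two-finger parallel gripper is mounted at the origin on the work surface. World frame = base frame: x ahead of the robot, y to its left, z up, the work surface at z = 0. Lengths are in m, angles in rad, forces in N, time in s.
With the tool pointing down it reaches from about 0.425 to 0.925 m from the base axis. Payload 12.5 kg.
Tool frame: the origin (TCP) lies between the finger pads; the fingertips stand 25 mm ahead of it and the grasp point (between the pads) lies 6 mm ahead of it; z points along the fingers, y is the direction in which the jaws open and shut (so a half turn about z gives the same grasp; the last joint's range is limited). The gripper opens to 85 mm and grips with 20 to 120 N. Pads are 22 mm wide; open, the fingers measure 114 mm over their backs; the gripper's body (76 mm by 85 mm) begins 54 mm behind the grasp point. The pads swing forward as they close: fully open they stand 13 mm farther back than shut.
Start: joints at [-1.299, 0.491, 1.559, -0, 1.092, -0.106], TCP at [0.231, -0.581, 0.256] pointing down, gripper open.
Joint ranges: [-3.1, 3.1], [-0.84, 2.19], [0.05, 2.79], [-1.13, 4.28], [0.06, 2.93], [-2.69, 2.69]. Speed limits (rad/s): [2.22, 2.22, 2.79, 3.14, 3.14, 3.14].

### API

Orientations are given as a rotation vector (axis times angle).
In Python, from plant import env gives the robot as it stands. The module is installed in compiled form; this text tells all that it offers.
- The arm moves only by the tool servo_tool, never from a script. Its argument "commands" is text: rows parted by semicolons, each of 7 numbers parted by spaces: the gripper command: -1 is fully open, 1 is shut, values between are in proportion, then the shift along the world's x, y, z in mm, then the turn, a rotation vector about the world's x, y, z in rad. A call has 1 to 8 rows; each row shifts and turns the commanded pose from where the row before left it; what a row does not reach is not made up. A row lasts 1/8 s, in which the tool goes at most 62.5 mm and 10.7 degrees, less where a joint would pass 70% of its speed; a pose out of reach is approached as far as the arm can. A call is refused whole if a number of a shift passes 62.5 or a number of a turn 0.188, either way. A call with a gripper value outside its range is refused whole. The fingers move at their own pace and stop on an object; the grip force is fixed at half the most. Time passes only in rows, so rows that do not move let the fingers close. It gives the time, the measured TCP pose, the force and the opening at its end, in the units of the state.
- env.read_state(): the state, without advancing time (a new reading comes with each control period).
- env.capture(name): name is "side" or "top"; returns the picture (420x560x3 uint8, red, green, blue); there is no depth.
- env.camera_params(name): a dict with "fovy" (degrees; the focal length in pixels is half the picture's height over the tangent of half this angle, whatever the lens; pixels are square), "cx", "cy" (the principal point, pixels), "pose" (4x4, takes a point from camera to world coordinates). Camera axes: x right, y down, z forward; pixel columns grow to the right and rows downward; lengths in m; the calibration is good to about 2 mm. A picture is of the moment at which its call begins. camera_params takes no time and is no camera call.
- env.hand_in(): hands the job in, once; it reports no verdict.
The state is a dict: "time_s": time; "qpos": joint angles; "joint_velocities": joint speeds; "joint_torque": joint torques, N m; "tcp_pos": TCP position; "orientation": TCP orientation; "force": force on the tool from outside, world axes, zero at the start; "ft_torque": the same for the moment, N m; "gripper_width": finger opening in m.
Only numpy, scipy, OpenCV 4.12 (cv2) and the standard library are available. Lean on these libraries where they do the work, as an engineer would, in place of code of your own. Each camera call takes 0.05 s, during which the arm holds its last target.

## Working session

There is one attempt and no reset: what is moved stays moved. The work goes in short steps, Python scripts to look and compute and a tool call to move; the robot and the scene stay as the last step left them, time stands still between calls to the robot, and variables do not carry over. Pictures are saved under pics/ and viewed, and the job is handed in when it is done.

Besides the shell and the picture viewer there is one more tool, called after "Call:" as name(argument=value, ...) on one line, values as JSON. servo_tool: Moves the arm, as the interface text tells. Its arguments: {"type":"object","properties":{"commands":{"type":"string"}},"required":["commands"]}

```bash
mkdir -p pics; ls
python3 - <<'E'
from plant import env
import cv2, numpy as np
for n in ("side","top"):
    p=env.camera_params(n); print(n,p['fovy'],p['cx'],p['cy']); print(np.round(p['pose'],4).tolist())
    cv2.imwrite(f"pics/{n}0.png",env.capture(n)[:,:,::-1])
s=env.read_state(); print(s)
E
```

```text
pics
side 56.96130655921702 281.4486362473425 216.22829324098055
[[-0.9191, -0.2172, 0.3288, 0.2417], [-0.3939, 0.5244, -0.7549, 0.8054], [-0.0085, -0.8233, -0.5675, 0.7308], [0.0, 0.0, 0.0, 1.0]]
top 49.257981632919126 274.6173903026718 218.76476570297282
[[-0.0074, -0.9866, 0.1628, 0.4209], [-1.0, 0.0072, -0.0015, -0.0051], [0.0003, -0.1628, -0.9867, 1.2011], [0.0, 0.0, 0.0, 1.0]]
{'time_s': 0.1, 'qpos': array([-1.29860565e+00,  4.91510720e-01,  1.55936711e+00,  4.28585125e-07,
        1.09170990e+00, -1.05617727e-01]), 'joint_velocities': array([-0.00102795, -0.0001033 , -0.00019219, -0.00076349,  0.00136542,
        0.0006002 ]), 'joint_torque': array([ 3.54961419e-03, -6.19445801e+01, -2.62025696e+01, -5.58007605e-05,
        2.90899756e-03,  2.84828297e-05]), 'tcp_pos': array([ 0.2305189 , -0.58075755,  0.25578643]), 'orientation': array([-3.08473163e+00, -5.89750247e-01,  1.29395145e-04]), 'force': array([-0.49517035,  0.06176255,  0.29936444]), 'ft_torque': array([ 0.01924093, -0.08009052,  0.03702597]), 'gripper_width': 0.08533244535748424}
```

View pics/side0.png

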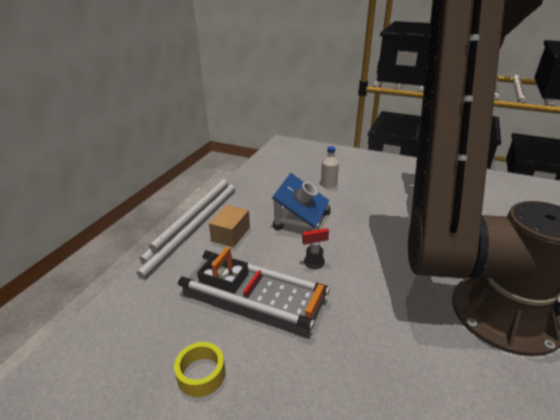

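View pics/top0.png

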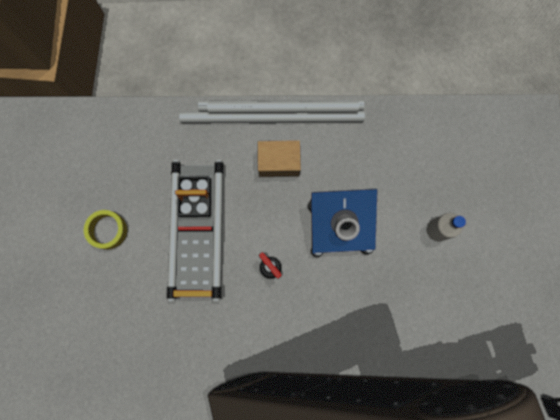

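```bash
cat > h.py <<'E'
from plant import env
import cv2, numpy as np
from scipy.spatial.transform import Rotation as R
def cam(n):
    p=env.camera_params(n); return 210/np.tan(np.radians(p['fovy'])/2),p['cx'],p['cy'],np.array(p['pose'])
def ray(n,u,v):
    f,cx,cy,T=cam(n); d=T[:3,:3]@np.array([(u-cx)/f,(v-cy)/f,1]); return T[:3,3],d/np.linalg.norm(d)
def onz(n,u,v,z):
    o,d=ray(n,u,v); return o+d*(z-o[2])/d[2]
def proj(n,P):
    f,cx,cy,T=cam(n); q=T[:3,:3].T@(np.asarray(P,float)-T[:3,3]); return np.array([f*q[0]/q[2]+cx,f*q[1]/q[2]+cy])
def tri(a,b):
    o1,d1=ray(*a);o2,d2=ray(*b); A=np.stack([d1,-d2],1); t=np.linalg.lstsq(A,o2-o1,rcond=None)[0]
    p,q=o1+d1*t[0],o2+d2*t[1]; return (p+q)/2,np.linalg.norm(p-q)
def crop(img,x0,y0,x1,y1,s,name):
    cv2.imwrite(name,cv2.resize(img[y0:y1,x0:x1,::-1],None,fx=s,fy=s,interpolation=cv2.INTER_CUBIC))
E
python3 - <<'E'
from h import *
t=cv2.imread('pics/top0.png')[:,:,::-1]; s=cv2.imread('pics/side0.png')[:,:,::-1]
crop(t,150,150,390,310,3.3,'pics/t1.png'); crop(s,170,160,350,335,3.4,'pics/s1.png')
for n,im in (('top',t),('side',s)):
    hsv=cv2.cvtColor(im,cv2.COLOR_RGB2HSV)
    m={'red':((hsv[...,0]<5)|(hsv[...,0]>174))&(hsv[...,1]>150)&(hsv[...,2]>60),
       'orange':(hsv[...,0]>=6)&(hsv[...,0]<20)&(hsv[...,1]>170)&(hsv[...,2]>100),
       'blue':(hsv[...,0]>100)&(hsv[...,0]<125)&(hsv[...,1]>150)&(hsv[...,2]>50)}
    for k,v in m.items():
        c,_=cv2.findContours(v.astype(np.uint8),cv2.RETR_EXTERNAL,cv2.CHAIN_APPROX_NONE)
        for q in c:
            if cv2.contourArea(q)>25: print(n,k,cv2.contourArea(q),np.round(cv2.boxPoints(cv2.minAreaRect(q)),1).tolist())
E
```

```text
top red 128.0 [[258.20001220703125, 255.89999389648438], [263.8999938964844, 251.5], [281.5, 274.0], [275.8999938964844, 278.3999938964844]]
top red 60.0 [[179.0, 227.0], [211.0, 227.0], [211.0, 230.0], [179.0, 230.0]]
top orange 27.5 [[177.0, 190.0], [206.0, 190.0], [206.0, 194.0], [177.0, 194.0]]
top blue 81.0 [[453.0, 217.0], [464.0, 217.0], [464.0, 226.0], [453.0, 226.0]]
top blue 3525.0 [[310.6000061035156, 192.5], [375.0, 190.0], [377.3999938964844, 249.39999389648438], [313.0, 252.0]]
side red 98.0 [[241.6999969482422, 292.6000061035156], [257.79998779296875, 270.1000061035156], [261.8999938964844, 273.1000061035156], [245.89999389648438, 295.6000061035156]]
side red 233.5 [[302.29998779296875, 231.60000610351562], [326.79998779296875, 227.5], [328.6000061035156, 238.60000610351562], [304.1000061035156, 242.60000610351562]]
side orange 190.0 [[303.79998779296875, 314.0], [317.70001220703125, 283.1000061035156], [324.20001220703125, 286.0], [310.20001220703125, 316.8999938964844]]
side orange 110.0 [[207.8000030517578, 271.5], [223.3000030517578, 243.8000030517578], [230.3000030517578, 247.6999969482422], [214.8000030517578, 275.3999938964844]]
side orange 28.0 [[503.0, 104.0999984741211], [503.20001220703125, 102.0], [548.2000122070312, 107.0], [548.0, 109.0999984741211]]
side blue 809.0 [[273.79998779296875, 196.39999389648438], [290.1000061035156, 173.60000610351562], [330.3999938964844, 202.39999389648438], [314.1000061035156, 225.1999969482422]]
```

View pics/t1.png

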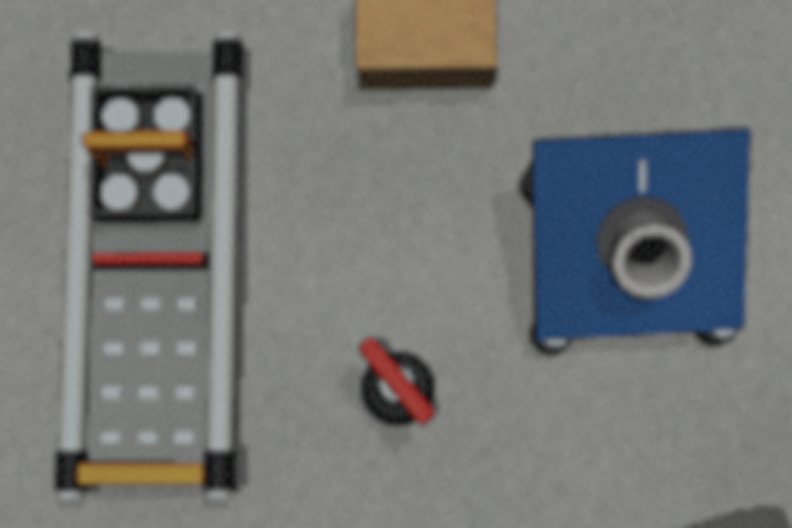

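View pics/s1.png

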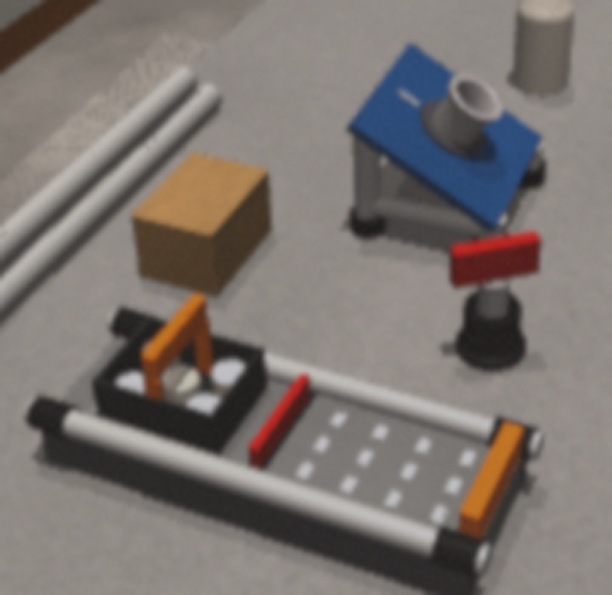

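```bash
python3 - <<'E'
from h import *
np.set_printoptions(precision=4,suppress=True)
print('key',tri(('top',269.9,265),('side',315.5,235.1)), onz('top',269.9,265,.108))
b=[onz('top',*p,.111) for p in [(261.05,253.7),(278.7,276.2)]]; print('paddle ends',b, np.arctan2(*(b[1]-b[0])[[1,0]]), np.linalg.norm(b[1]-b[0]))
c=lambda x,y:(x/3.3+150,y/3.3+150); k=lambda x,y:(x/3.4+170,y/3.4+160)
print('stand rim', onz('top',*c(398,387),.03))
print('mouth',tri(('top',*c(651,260)),('side',*k(474,98))))
# panel corners
tc=[c(534,141),c(749,128),c(744,326),c(533,338)]; 
sc=[k(350,128),k(410,45),None,None]
print('hl',tri(('top',*tc[1]),('side',*k(540,137)))) 
print('corner far-left',tri(('top',*tc[0]),('side',*k(410,45))))
for p,z in zip(tc,(.125,.125,.045,.045)): print('corner',onz('top',*p,z))
print('white',tri(('top',*c(643,158)),('side',*k(397,91))),tri(('top',*c(643,193)),('side',*k(420,106))))
print('bar',tri(('top',*c(136,140)),('side',*k(174,330))))
print('stop top', [onz('top',*c(*q),.07) for q in ((78,463),(204,463),(78,486),(204,486))])
print('tubes',[onz('top',*c(*q),.054) for q in ((85,75),(72,450),(228,75),(218,450))])
print('binfront rim',[onz('top',*c(*q),.08) for q in ((95,218),(200,218),(98,90),(200,90))])
print('gate', [onz('top',*c(*q),.062) for q in ((92,258),(206,258))])
E
python3 - <<'E'
import sys; sys.path.insert(0,'.')
from h import *
t=cv2.imread('pics/top0.png')[:,:,::-1]; s=cv2.imread('pics/side0.png')[:,:,::-1]
crop(t,300,180,390,260,8,'pics/t2.png'); crop(s,265,165,340,225,10,'pics/s2.png')
E
```

```text
key (array([0.4905, 0.0053, 0.0936]), np.float64(0.0005056190574927165)) [0.4899 0.0052 0.108 ]
paddle ends [array([0.5167, 0.0261, 0.111 ]), array([ 0.4631, -0.0154,  0.111 ])] -2.4812438779529122 0.06777132235830188
stand rim [0.489  0.0042 0.03  ]
mouth (array([ 0.5746, -0.1798,  0.1186]), np.float64(0.0012332690785309733))
hl (array([ 0.6146, -0.2821,  0.0333]), np.float64(0.15037078293487738))
corner far-left (array([ 0.6237, -0.0942,  0.2104]), np.float64(0.03744976239841755))
corner [ 0.6612 -0.0967  0.125 ]
corner [ 0.6698 -0.2537  0.125 ]
corner [ 0.5328 -0.2615  0.045 ]
corner [ 0.5247 -0.0995  0.045 ]
white (array([ 0.6509, -0.1781,  0.1102]), np.float64(0.0005448716448682349)) (array([ 0.6273, -0.1789,  0.0987]), np.float64(0.0006171216654552824))
bar (array([0.6688, 0.1967, 0.1081]), np.float64(0.0019047232255067759))
stop top [array([0.4324, 0.2408, 0.07  ]), array([0.4318, 0.1477, 0.07  ]), array([0.4157, 0.2403, 0.07  ]), array([0.415 , 0.1474, 0.07  ])]
tubes [array([0.7324, 0.2473, 0.054 ]), array([0.4423, 0.2491, 0.054 ]), array([0.7316, 0.1355, 0.054 ]), array([0.4415, 0.1394, 0.054 ])]
binfront rim [array([0.6144, 0.231 , 0.08  ]), array([0.6138, 0.152 , 0.08  ]), array([0.7135, 0.2314, 0.08  ]), array([0.7129, 0.1536, 0.08  ])]
gate [array([0.5867, 0.2363, 0.062 ]), array([0.586 , 0.1495, 0.062 ])]
```

View pics/t2.png

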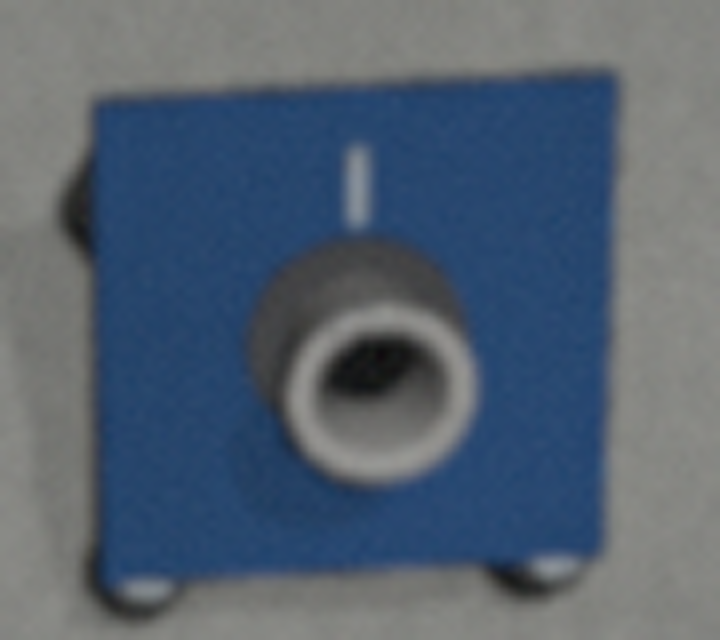

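View pics/s2.png

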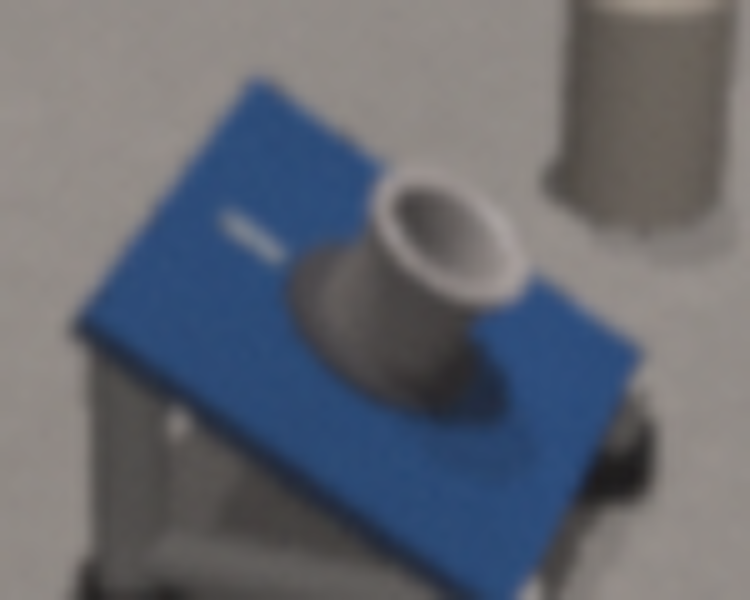

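Run:
```python
from h import *
np.set_printoptions(precision=4,suppress=True)
c=lambda x,y:('top',(x+.5)/8-.5+300,(y+.5)/8-.5+180); k=lambda x,y:('side',(x+.5)/10-.5+265,(y+.5)/10-.5+165)
P={}
for n,a,b in (('FL',c(97,102),k(85,325)),('FR',c(618,72),k(258,76)),('NR',c(603,555),k(640,355)),('NL',c(105,583),k(512,602)),('mouth',c(381,395),k(449,236)),('w1',c(357,147),k(226,216)),('w2',c(357,228),k(282,260))):
    P[n],e=tri(a,b); print(n,P[n],e)
C=(P['FL']+P['FR']+P['NR']+P['NL'])/4; print('C',C)
x=(P['FL']+P['FR']-P['NR']-P['NL']); x/=np.linalg.norm(x); y=(P['FL']+P['NL']-P['FR']-P['NR']); y/=np.linalg.norm(y)
print(x,y,np.cross(x,y),'az',np.arctan2(x[1],x[0]),np.arctan2(-y[0],y[1]))
az=np.arctan2(-y[0],y[1]); d=np.array([np.cos(az),np.sin(az),0])
n=np.array([0,0,1])*np.cos(np.pi/6)-d*.5
print('mouth pred',np.r_[C[:2],.085]+n*.046)
print((P['mouth']-C)/.046)
```

```text
FL [ 0.6633 -0.0975  0.1152] 0.002404036799580446
FR [ 0.6704 -0.2545  0.1209] 0.0018477304842079649
NR [ 0.5334 -0.2611  0.0401] 0.0011005427221852623
NL [ 0.5246 -0.1023  0.0469] 7.645576544965167e-05
mouth [ 0.5741 -0.1791  0.1215] 0.001703192233953399
w1 [ 0.6493 -0.176   0.114 ] 0.0017552059471973875
w2 [ 0.6284 -0.1766  0.1019] 0.0019159412935184487
C [ 0.5979 -0.1789  0.0808]
[0.8791 0.0363 0.4753] [-0.0505  0.9987  0.0033] [-0.4746 -0.0269  0.8798] az 0.0412986488803054 0.05049393145718116
mouth pred [ 0.5749 -0.18    0.1248]
[-0.5187 -0.0048  0.8862]
```

Call:
servo_tool(commands="-1 22 50 -6 0 0 0.028; -1 22 50 -6 0 0 0.028; -1 22 50 -6 0 0 0.028; -1 22 50 -6 0 0 0.028; -1 22 50 -6 0 0 0.028; -1 22 50 -6 0 0 0.028; -1 22 50 -6 0 0 0.028; -1 22 50 -6 0 0 0.028")

```text
time_s: 1.1
tcp_pos: [0.407, -0.1793, 0.2081]
orientation: [3.0, 0.932, 0.0]
force: [1.4, -0.3, -1.1]
gripper_width: 0.0855
```

```bash
cat >> h.py <<'E'
def delta(p,Rt):
    s=env.read_state(); Rc=R.from_rotvec(s['orientation'])
    print('t',round(s['time_s'],2),'d mm',np.round((np.asarray(p)-s['tcp_pos'])*1000,1),'rot',np.round((Rt*Rc.inv()).as_rotvec(),3),'F',np.round(s['force'],1),'w',round(s['gripper_width'],4),'q',np.round(s['qpos'],3))
def Rt(zax,xhint):
    z=np.array(zax)/np.linalg.norm(zax); x=np.array(xhint,float); x-=z*(x@z); x/=np.linalg.norm(x)
    return R.from_matrix(np.stack([x,np.cross(z,x),z],1))
E
python3 - <<'E'
from h import *
delta([.490,.005,.19],Rt([0,0,-1],[np.cos(.658),np.sin(.658),0]))
E
```

```text
t 1.1 d mm [ 83.  184.3 -18.1] rot [0.    0.    0.056] F [ 1.4 -0.3 -1.1] w 0.0855 q [-0.564  0.305  2.04  -0.     0.797  0.405]
```

Call:
servo_tool(commands="-1 21 46 -5 0 0 0.014; -1 21 46 -5 0 0 0.014; -1 21 46 -5 0 0 0.014; -1 20 46 -3 0 0 0.014; -1 0 0 0 0 0 0")

```text
time_s: 1.72
tcp_pos: [0.4901, 0.0056, 0.1898]
orientation: [-2.971, -1.021, 0.001]
force: [-0.1, -1.0, -0.8]
gripper_width: 0.085
```

Run:
```python
from h import *
delta([.490,.005,.104],Rt([0,0,-1],[np.cos(.658),np.sin(.658),0]))
t=env.capture('top');s=env.capture('side')
crop(t,210,210,330,310,6,'pics/t3.png');crop(s,260,150,380,280,4.5,'pics/s3.png')
```

```text
t 1.73 d mm [ -0.1  -0.6 -85.8] rot [-0.    -0.    -0.004] F [-0.1 -1.  -0.8] w 0.085 q [-0.124  0.391  1.959  0.     0.793  0.785]
```

View pics/t3.png

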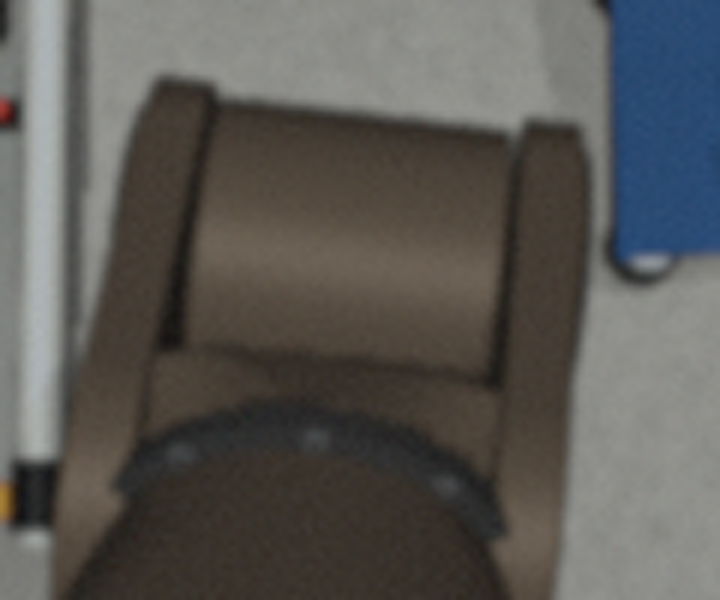

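View pics/s3.png

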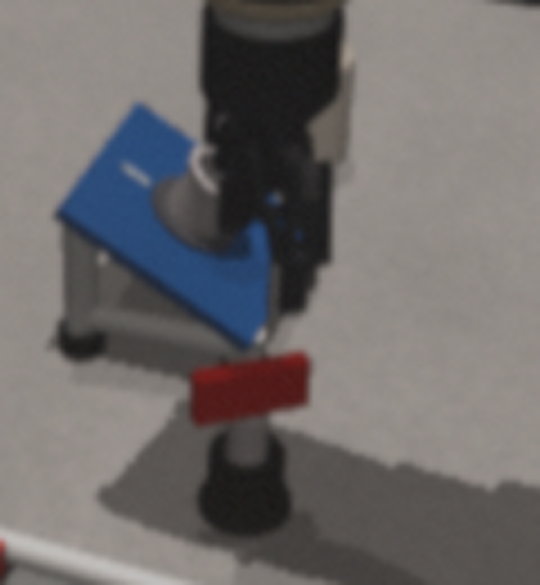

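Call:
servo_tool(commands="-1 0 -0.5 -30 0 0 0; -1 0 0 -30 0 0 0; -1 0 0 -20 0 0 0; -1 0 0 -5 0 0 0; -1 0 0 0 0 0 0; 1 0 0 0 0 0 0; 1 0 0 0 0 0 0; 1 0 0 0 0 0 0")

```text
time_s: 2.82
tcp_pos: [0.4897, 0.0026, 0.1057]
orientation: [2.973, 1.015, 0.001]
force: [-0.3, -0.0, -0.1]
gripper_width: 0.0323
```

Call:
servo_tool(commands="1 0 0 0 0 0 0; 1 0 0 0 0 0 0; 1 0 0 0 0 0 0; 1 0 0 0 0 0 0")

```text
time_s: 3.32
tcp_pos: [0.4894, 0.0028, 0.1056]
orientation: [-2.973, -1.015, 0.0]
force: [-1.2, 1.6, 5.7]
gripper_width: 0.0134
```

Run:
```python
from h import *
delta([.490,.005,.104],Rt([0,0,-1],[np.cos(.658),np.sin(.658),0]))
s=env.capture('side')
crop(s,260,150,380,280,4.5,'pics/s4.png')
```

```text
t 3.33 d mm [ 0.6  2.2 -1.6] rot [-0. -0.  0.] F [-1.2  1.6  5.7] w 0.0134 q [-0.129  0.529  2.033  0.     0.579  0.783]
```

View pics/s4.png

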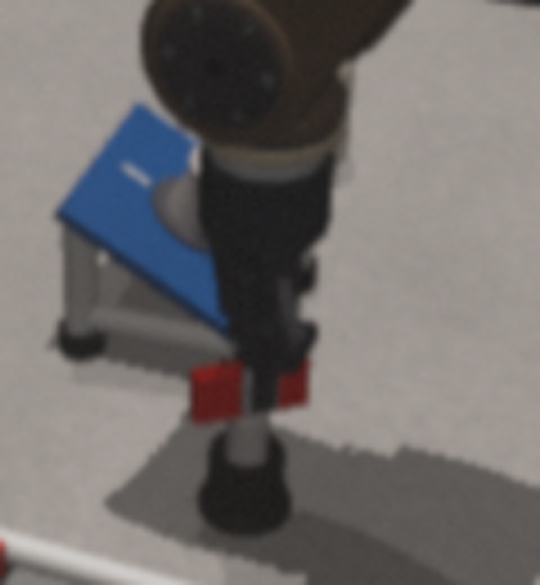

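Call:
servo_tool(commands="1 0 0 15 0 0 0; 1 0 0 30 0 0 0; 1 0 0 30 0 0 0; 1 0 0 30 0 0 0; 1 0 0 15 0 0 0; 1 0 0 0 0 0 0")

```text
time_s: 4.12
tcp_pos: [0.4898, 0.0026, 0.2268]
orientation: [2.972, 1.014, 0.004]
force: [-0.5, 0.3, -1.4]
gripper_width: 0.0131
```

```bash
cat >> h.py <<'E'
AZ=.045
D=np.array([np.cos(AZ),np.sin(AZ),0]); L=np.array([0,0,1])*np.cos(np.pi/6)-.5*D
LX=D*np.cos(np.pi/6)+np.array([0,0,.5]); LY=np.cross(L,LX)
M=np.array([.5745,-.1795,.1245])
E
python3 - <<'E'
from h import *
delta(M+.1245*L,Rt(-L,LX))
s=env.capture('side')
crop(s,260,100,380,230,4.5,'pics/s5.png')
E
```

```text
t 4.12 d mm [  22.5 -184.9    5.5] rot [ 0.184 -0.497 -0.598] F [-0.5  0.3 -1.4] w 0.0131 q [-0.13   0.337  1.92  -0.     0.883  0.783]
```

View pics/s5.png

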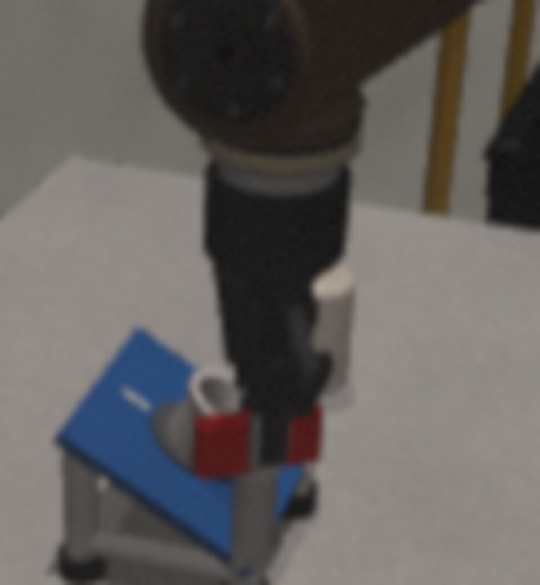

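Call:
servo_tool(commands="1 -3 -10 12 .018 -.05 -.06; 1 -3 -20 12 .018 -.05 -.06; 1 -3 -25 8 .018 -.05 -.06; 1 0 -25 5 .018 -.05 -.06; 1 0 -25 0 .018 -.05 -.06; 1 0 -25 0 .018 -.05 -.06; 1 2 -25 0 .018 -.05 -.06; 1 2 -15 0 .018 -.05 -.06")

```text
time_s: 5.18
tcp_pos: [0.4839, -0.1691, 0.2624]
orientation: [-3.055, -0.252, -0.659]
force: [0.4, 0.5, -1.6]
gripper_width: 0.0132
```

Call:
servo_tool(commands="1 2 -10 0 .018 -.05 -.06; 1 2 -5 0 .018 -.05 -.06; 1 0 0 0 0 0 0; 1 0 0 0 0 0 0")

```text
time_s: 5.68
tcp_pos: [0.4883, -0.1826, 0.2625]
orientation: [-3.026, -0.066, -0.809]
force: [-0.5, 0.1, -0.8]
gripper_width: 0.0131
```

Run:
```python
from h import *
delta(M+.1245*L,Rt(-L,LX))
s=env.capture('side')
t=env.capture('top')
crop(s,230,80,380,230,4,'pics/s6.png')
crop(t,290,180,390,270,6,'pics/t6.png')
```

```text
t 5.67 d mm [ 24.    0.3 -30.1] rot [ 0.003 -0.001  0.002] F [-0.5  0.1 -0.8] w 0.0131 q [-0.623  0.231  2.068  0.673  0.513  0.365]
```

View pics/s6.png

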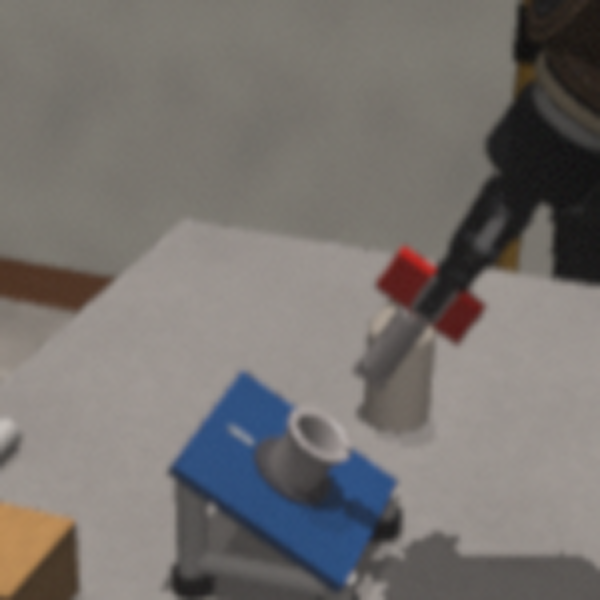

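View pics/t6.png

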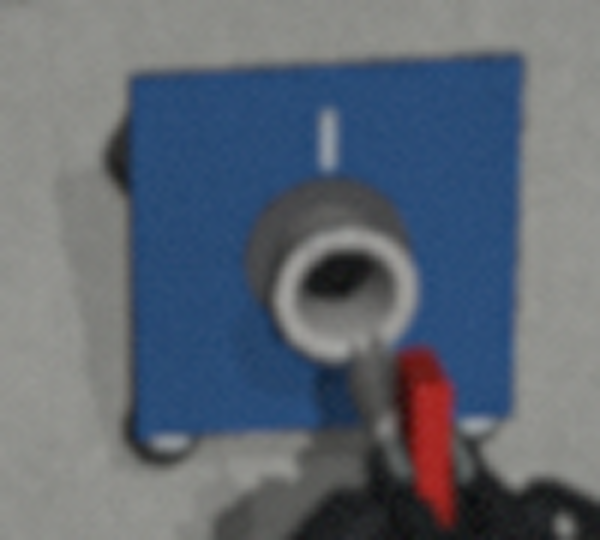

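```bash
python3 - <<'E'
from h import *
s=env.read_state(); p=s['tcp_pos']; A=R.from_rotvec(s['orientation']).as_matrix()
for d in (.0995,.0855,.0305): 
    q=p+A[:,2]*d
    for n,x0,y0,k in(('side',230,80,4),('top',290,180,6)):
        for o in (-.013,0,.013):
            print(d,n,o,np.round((proj(n,q+A[:,0]*o)+.5-[x0,y0])*k-.5,0))
print('grip proj', (proj('side',p+A[:,2]*.0125)+.5-[230,80])*4,(proj('top',p+A[:,2]*.0125)+.5-[290,180])*6)
print('mouth proj', (proj('side',M)+.5-[230,80])*4,(proj('top',M)+.5-[290,180])*6)
E
python3 - <<'E'
import cv2
for n,b in (('s6',(320,200,520,420)),('t6',(240,200,500,540))):
    i=cv2.imread(f'pics/{n}.png'); x0,y0,x1,y1=b; cv2.imwrite(f'pics/{n}z.png',cv2.resize(i[y0:y1,x0:x1],None,fx=2,fy=2,interpolation=cv2.INTER_CUBIC)[:600])
E
```

```text
0.0995 side -0.013 [383. 389.]
0.0995 side 0 [369. 379.]
0.0995 side 0.013 [355. 369.]
0.0995 top -0.013 [374. 400.]
0.0995 top 0 [375. 368.]
0.0995 top 0.013 [375. 336.]
0.0855 side -0.013 [393. 377.]
0.0855 side 0 [379. 366.]
0.0855 side 0.013 [364. 356.]
0.0855 top -0.013 [381. 415.]
0.0855 top 0 [382. 383.]
0.0855 top 0.013 [382. 351.]
0.0305 side -0.013 [434. 324.]
0.0305 side 0 [419. 314.]
0.0305 side 0.013 [405. 303.]
0.0305 top -0.013 [410. 479.]
0.0305 top 0 [410. 446.]
0.0305 top 0.013 [411. 412.]
grip proj [433.55519296 296.01739305] [420.98627055 468.39883708]
mouth proj [320.64826399 431.05976174] [347.67129276 292.36531659]
```

View pics/s6z.png

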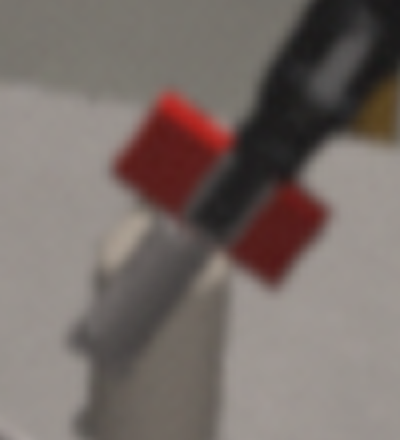

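View pics/t6z.png

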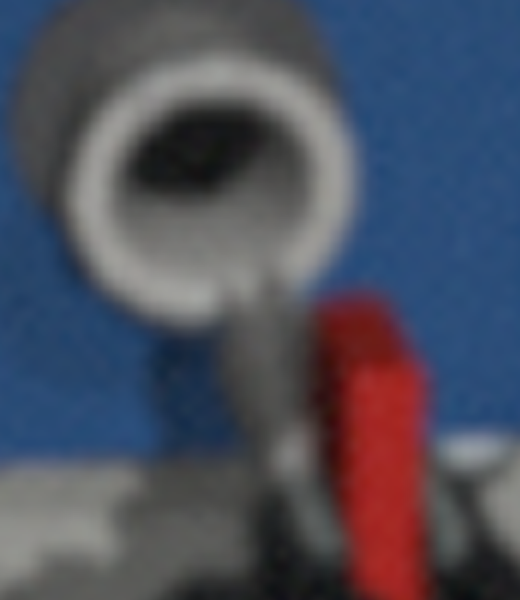

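Call:
servo_tool(commands="1 8 0 -11 0 0 0; 1 9 0 -13 0 0 0; 1 9 0 -13 0 0 0; 1 6 -1 -8 .003 0 .002; 1 3 0 -4 0 0 0; 1 0 0 0 0 0 0")

```text
time_s: 6.52
tcp_pos: [0.5236, -0.1834, 0.213]
orientation: [-3.022, -0.068, -0.809]
force: [0.4, -1.0, -1.0]
gripper_width: 0.0132
```

Run:
```python
from h import *
delta(M+.1025*L,Rt(-L,LX))
s=env.capture('side')
t=env.capture('top')
crop(s,280,130,350,205,8,'pics/s7.png')
crop(t,310,190,380,260,8,'pics/t7.png')
st=env.read_state(); p=st['tcp_pos']; A=R.from_rotvec(st['orientation']).as_matrix()
for d in (.0995,.0855,.0305): 
    q=p+A[:,2]*d
    for n,x0,y0,k in(('side',280,130,8),('top',310,190,8)):
      print(d,n,np.round((proj(n,q)+.5-[x0,y0])*k-.5,0),end=' ')
    print()
print('mouth',(proj('side',M)+.5-[280,130])*8,(proj('top',M)+.5-[310,190])*8)
```

```text
t 6.53 d mm [-0.3  1.6  0.3] rot [-0.001 -0.001  0.   ] F [ 0.4 -1.  -1. ] w 0.0132 q [-0.579  0.353  2.057  0.813  0.414  0.245]
0.0995 side [246. 454.] 0.0995 top [310. 312.] 
0.0855 side [264. 429.] 0.0855 top [319. 330.] 
0.0305 side [340. 330.] 0.0305 top [354. 404.] 
mouth [241.29652799 462.11952348] [303.56172368 309.82042212]
```

View pics/s7.png

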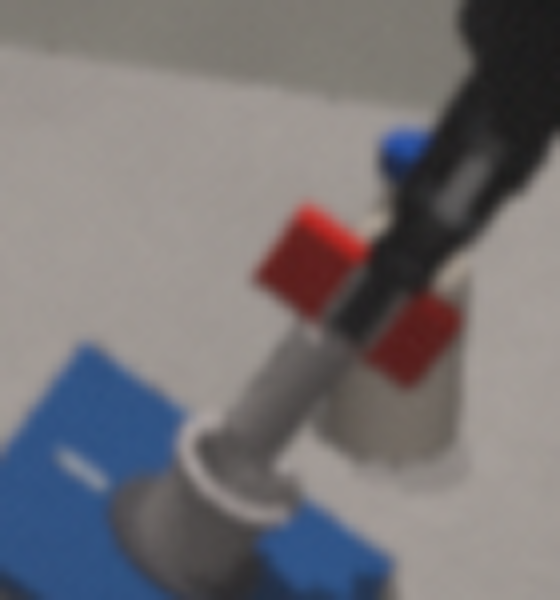

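View pics/t7.png

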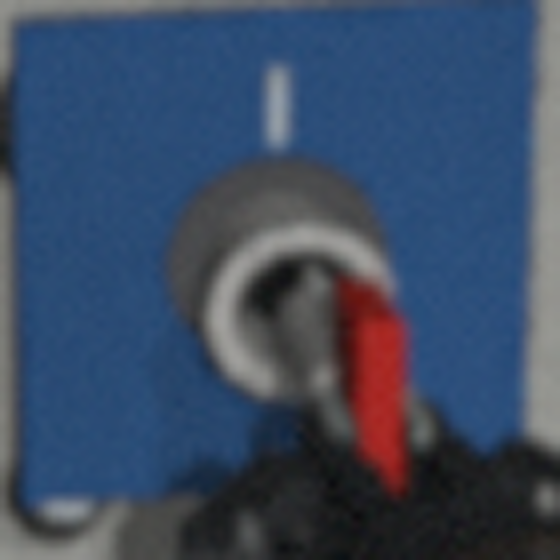

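Call:
servo_tool(commands="1 0 2 0 0 0 0; 1 2 0 -3.5 0 0 0; 1 2 0 -3.5 0 0 0; 1 1 0 -1.7 0 0 0; 1 0 0 0 0 0 0")

```text
time_s: 7.25
tcp_pos: [0.5286, -0.1814, 0.2044]
orientation: [-3.022, -0.068, -0.809]
force: [0.0, -0.8, -1.2]
gripper_width: 0.0129
```

Call:
servo_tool(commands="1 1 0 -1.7 0 0 0; 1 1 0 -1.7 0 0 0; 1 0 0 0 0 0 0")

```text
time_s: 7.62
tcp_pos: [0.5306, -0.1814, 0.2011]
orientation: [-3.022, -0.068, -0.809]
force: [0.3, -0.3, -0.4]
gripper_width: 0.0132
```

Call:
servo_tool(commands="1 1 0 -1.7 0 0 0; 1 1 0 -1.7 0 0 0; 1 1 0 -1.7 0 0 0; 1 0 0 0 0 0 0")

```text
time_s: 8.12
tcp_pos: [0.5336, -0.1814, 0.1959]
orientation: [-3.022, -0.068, -0.809]
force: [0.3, 0.2, -1.7]
gripper_width: 0.0131
```

Call:
servo_tool(commands="1 1 0 -1.7 0 0 0; 1 1 0 -1.7 0 0 0; 1 0 0 0 0 0 0")

```text
time_s: 8.5
tcp_pos: [0.5356, -0.1814, 0.1925]
orientation: [-3.022, -0.068, -0.809]
force: [-0.6, 0.4, -0.6]
gripper_width: 0.013
```

Call:
servo_tool(commands="1 1 0 -1.7 0 0 0; 1 1 0 -1.7 0 0 0; 1 0.5 0 -0.9 0 0 0; 1 0.5 0 -0.9 0 0 0; 1 0 0 0 0 0 0")

```text
time_s: 9.12
tcp_pos: [0.5386, -0.1814, 0.1874]
orientation: [-3.022, -0.068, -0.809]
force: [0.1, 0.3, -1.6]
gripper_width: 0.0128
```

```bash
cat >> h.py <<'E'
def rep():
    s=env.read_state(); A=R.from_rotvec(s['orientation']).as_matrix()
    tip=s['tcp_pos']+A[:,2]*.0995-M; x=A[:,0]
    print('t',round(s['time_s'],2),'tip L',np.round([tip@LX*1e3,tip@LY*1e3,tip@L*1e3],1),'ang',round(np.arctan2(x@LY,x@LX),3),'F(L)',np.round([s['force']@LX,s['force']@LY,s['force']@L],1),'T',np.round(s['ft_torque']@np.stack([LX,LY,L],1),2))
    return s
E
python3 -c "
from h import *
rep()"
```

```text
t 9.12 tip L [  0.3  -0.3 -27. ] ang -0.0 F(L) [-0.7  0.3 -1.4] T [0.03 0.37 0.05]
```

Call:
servo_tool(commands="1 0.5 0 -0.9 0 0 0; 1 0.5 0 -0.9 0 0 0; 1 0 0 0 0 0 0")

```text
time_s: 9.5
tcp_pos: [0.5396, -0.1814, 0.1856]
orientation: [-3.022, -0.068, -0.809]
force: [-0.1, 0.0, -1.3]
gripper_width: 0.013
```

Call:
servo_tool(commands="1 0.5 0 -0.9 0 0 0; 1 0 0 0 0 0 0")

```text
time_s: 9.75
tcp_pos: [0.5401, -0.1814, 0.1848]
orientation: [-3.022, -0.068, -0.809]
force: [-0.6, 0.8, -0.9]
gripper_width: 0.0131
```

Call:
servo_tool(commands="1 0.5 0 -0.9 0 0 0; 1 0 0 0 0 0 0")

```text
time_s: 10.0
tcp_pos: [0.5406, -0.1814, 0.1838]
orientation: [-3.022, -0.068, -0.809]
force: [-0.9, -0.7, -1.6]
gripper_width: 0.0129
```

Call:
servo_tool(commands="1 0.5 0 -0.9 0 0 0; 1 0 0 0 0 0 0")

```text
time_s: 10.25
tcp_pos: [0.5411, -0.1814, 0.183]
orientation: [-3.022, -0.068, -0.809]
force: [0.7, 0.1, -1.0]
gripper_width: 0.013
```

Call:
servo_tool(commands="1 0.5 0 -0.9 0 0 0; 1 0 0 0 0 0 0")

```text
time_s: 10.5
tcp_pos: [0.5415, -0.1814, 0.182]
orientation: [-3.022, -0.068, -0.809]
force: [-0.1, 0.0, -0.4]
gripper_width: 0.0135
```

```bash
python3 -c "
from h import *
rep()
crop(env.capture('side'),280,130,350,205,8,'pics/s8.png')"
```

```text
t 10.5 tip L [  0.1  -0.4 -33.2] ang -0.0 F(L) [-0.3  0.  -0.3] T [0.01 0.43 0.03]
```

View pics/s8.png

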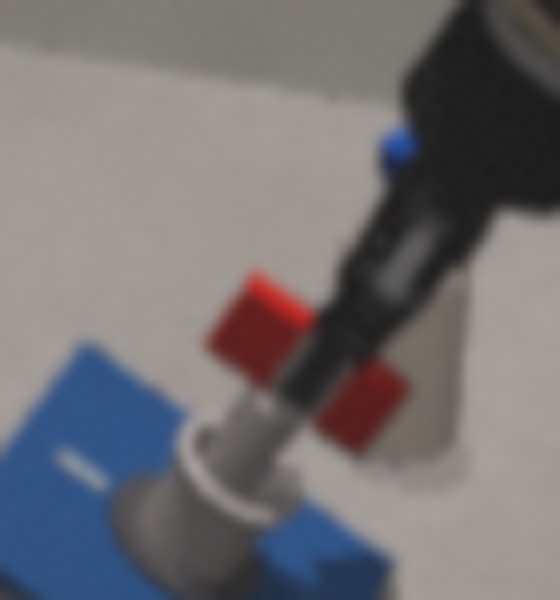

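Call:
servo_tool(commands="1 0.5 0 -0.9 0 0 0; 1 0 0 0 0 0 0")

```text
time_s: 10.8
tcp_pos: [0.542, -0.1814, 0.1811]
orientation: [-3.022, -0.068, -0.809]
force: [-1.1, -0.9, -1.6]
gripper_width: 0.0135
```

Call:
servo_tool(commands="1 0.5 0 -0.9 0 0 0; 1 0 0 0 0 0 0")

```text
time_s: 11.05
tcp_pos: [0.5426, -0.1814, 0.1802]
orientation: [-3.022, -0.068, -0.809]
force: [-1.7, -0.4, -1.3]
gripper_width: 0.0131
```

Call:
servo_tool(commands="1 0.5 0 -0.9 0 0 0; 1 0 0 0 0 0 0")

```text
time_s: 11.3
tcp_pos: [0.543, -0.1814, 0.1793]
orientation: [-3.022, -0.068, -0.809]
force: [-2.4, -0.8, -1.5]
gripper_width: 0.013
```

Call:
servo_tool(commands="1 0.5 0 -0.9 0 0 0; 1 0 0 0 0 0 0")

```text
time_s: 11.55
tcp_pos: [0.5435, -0.1814, 0.1784]
orientation: [-3.022, -0.068, -0.809]
force: [-3.5, -0.2, -2.0]
gripper_width: 0.013
```

Call:
servo_tool(commands="1 0.5 0 -0.9 0 0 0; 1 0 0 0 0 0 0")

```text
time_s: 11.8
tcp_pos: [0.544, -0.1814, 0.1775]
orientation: [-3.022, -0.068, -0.809]
force: [-3.3, -0.8, -1.8]
gripper_width: 0.0129
```

```bash
python3 -c "
from h import *
s=rep()
crop(env.capture('side'),280,130,350,205,8,'pics/s9.png')
p=s['tcp_pos']; A=R.from_rotvec(s['orientation']).as_matrix()
for d in (.0125,.0305): print((proj('side',p+A[:,2]*d)+.5-[280,130])*8)
"
```

```text
t 11.8 tip L [  0.   -0.5 -38.3] ang -0.0 F(L) [-3.8 -0.7  0.1] T [-0.02  1.06 -0.03]
[307.11717767 375.58210496]
[282.48497141 407.87770464]
```

View pics/s9.png

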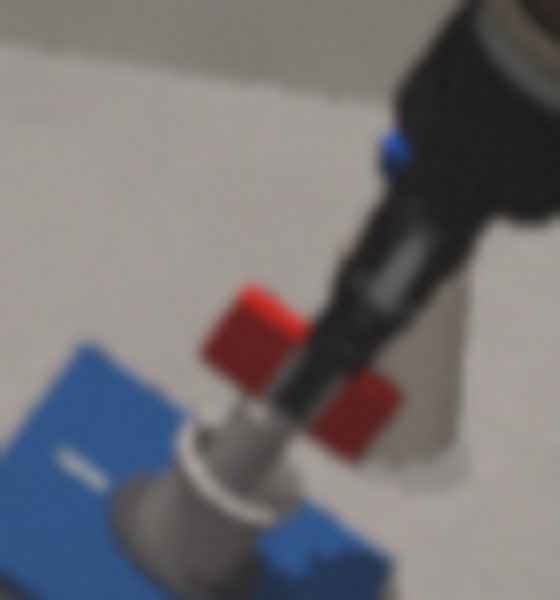

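Call:
servo_tool(commands="1 0 0 -1.2 0 0 0; 1 0 0 0 0 0 0")

```text
time_s: 12.1
tcp_pos: [0.5442, -0.1815, 0.1764]
orientation: [-3.022, -0.068, -0.81]
force: [-1.8, -0.7, -1.4]
gripper_width: 0.0131
```

Call:
servo_tool(commands="1 0.2 0 -1 0 0 0; 1 0 0 0 0 0 0")

```text
time_s: 12.35
tcp_pos: [0.5444, -0.1815, 0.1755]
orientation: [-3.022, -0.068, -0.81]
force: [-0.9, -0.1, -2.2]
gripper_width: 0.0135
```

```bash
python3 -c "
from h import *
s=rep()"
```

```text
t 12.35 tip L [ -0.6  -0.6 -40.3] ang -0.0 F(L) [-1.9 -0.1 -1.5] T [0.01 0.55 0.06]
```

Call:
servo_tool(commands="1 0.5 0 -0.9 0 0 0; 1 0 0 0 0 0 0")

```text
time_s: 12.6
tcp_pos: [0.5448, -0.1815, 0.1745]
orientation: [-3.022, -0.067, -0.81]
force: [-1.1, -0.3, -1.4]
gripper_width: 0.0135
```

Call:
servo_tool(commands="1 0.5 0 -0.9 0 0 0; 1 0 0 0 0 0 0")

```text
time_s: 12.85
tcp_pos: [0.5453, -0.1814, 0.1736]
orientation: [-3.022, -0.068, -0.809]
force: [-0.7, -0.1, -1.0]
gripper_width: 0.0134
```

Call:
servo_tool(commands="1 0.5 0 -0.9 0 0 0; 1 0 0 0 0 0 0")

```text
time_s: 13.1
tcp_pos: [0.5457, -0.1814, 0.1728]
orientation: [-3.022, -0.068, -0.81]
force: [-3.4, 0.4, 0.8]
gripper_width: 0.0132
```

```bash
python3 -c "
from h import *
s=rep()"
```

```text
t 13.1 tip L [ -0.8  -0.6 -43.3] ang -0.0 F(L) [-2.5  0.6  2.4] T [-0.01  0.75 -0.02]
```

Call:
servo_tool(commands="1 -0.4 0 -0.2 .025 .001 -.043; 1 0 0 0 .025 .001 -.043; 1 0 0 0 .025 .001 -.043; 1 0 0 0 .025 .001 -.043; 1 0 0 0 0 0 0")

```text
time_s: 13.72
tcp_pos: [0.5454, -0.1814, 0.1727]
orientation: [-2.965, 0.228, -0.792]
force: [-1.5, 0.9, 1.8]
gripper_width: 0.0128
```

```bash
python3 -c "
from h import *
s=rep()"
```

```text
t 13.72 tip L [ -1.1  -0.5 -43.2] ang -0.199 F(L) [-0.3  1.   2.3] T [ 0.22  0.45 -0.  ]
```

Call:
servo_tool(commands="1 0 0 0 .025 .001 -.043; 1 0 0 0 .025 .001 -.043; 1 0 0 0 .025 .001 -.043; 1 0 0 0 .025 .001 -.043; 1 0 0 0 0 0 0")

```text
time_s: 14.35
tcp_pos: [0.5456, -0.1805, 0.1728]
orientation: [-2.881, 0.511, -0.766]
force: [-0.7, 5.8, 2.9]
gripper_width: 0.0133
```

```bash
python3 -c "
from h import *
s=rep()"
```

```text
t 14.35 tip L [ -0.8   0.7 -43.2] ang -0.397 F(L) [1.1 5.8 2.8] T [ 1.33 -0.13  0.13]
```

Call:
servo_tool(commands="1 0 0 0 .025 .001 -.043; 1 0 0 0 .025 .001 -.043; 1 0 0 0 .025 .001 -.043; 1 0 0 0 .025 .001 -.043; 1 0 0 0 0 0 0")

```text
time_s: 14.98
tcp_pos: [0.5455, -0.1804, 0.1728]
orientation: [-2.774, 0.782, -0.734]
force: [-1.0, 5.8, 3.3]
gripper_width: 0.0127
```

```bash
python3 -c "
from h import *
s=rep()
crop(env.capture('side'),180,150,350,300,4,'pics/s10.png')"
```

```text
t 14.97 tip L [ -0.8   0.8 -43.2] ang -0.596 F(L) [1.  5.9 3.3] T [ 1.38 -0.06  0.17]
```

View pics/s10.png

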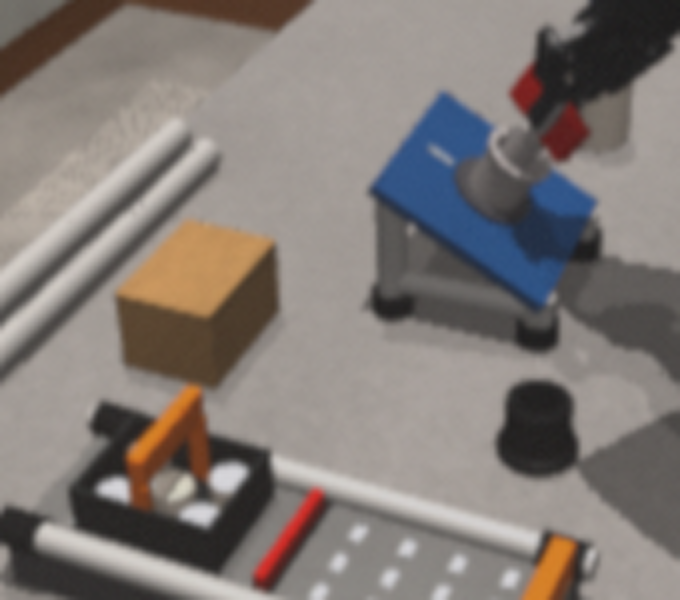

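Call:
servo_tool(commands="1 0 -0.5 0 .025 .001 -.043; 1 0 0 0 .025 .001 -.043; 1 0 0 0 .025 .001 -.043; 1 0 0 0 .025 .001 -.043; 1 0 0 0 0 0 0")

```text
time_s: 15.65
tcp_pos: [0.5455, -0.1806, 0.1728]
orientation: [-2.644, 1.038, -0.696]
force: [-1.3, 7.3, 4.1]
gripper_width: 0.0131
```

```bash
python3 -c "
from h import *
s=rep()"
```

```text
t 15.65 tip L [ -0.7   0.7 -43.2] ang -0.795 F(L) [1.2 7.3 4. ] T [ 1.73 -0.19  0.12]
```

Call:
servo_tool(commands="1 0 0 0 .025 .001 -.043; 1 0 0 0 .025 .001 -.043; 1 0 0 0 .025 .001 -.043; 1 0 0 0 0 0 0")

```text
time_s: 16.15
tcp_pos: [0.5455, -0.1807, 0.1728]
orientation: [-2.533, 1.22, -0.665]
force: [-0.5, 7.2, 4.2]
gripper_width: 0.013
```

```bash
python3 -c "
from h import *
s=rep(); print(s['qpos'])
crop(env.capture('side'),180,150,350,300,4,'pics/s11.png')"
```

```text
t 16.15 tip L [ -0.6   0.7 -43.2] ang -0.944 F(L) [2.  7.2 3.7] T [ 1.69 -0.22  0.1 ]
[-0.55149808  0.44434017  2.05447164  0.99317179  0.34958267  1.01917387]
```

View pics/s11.png

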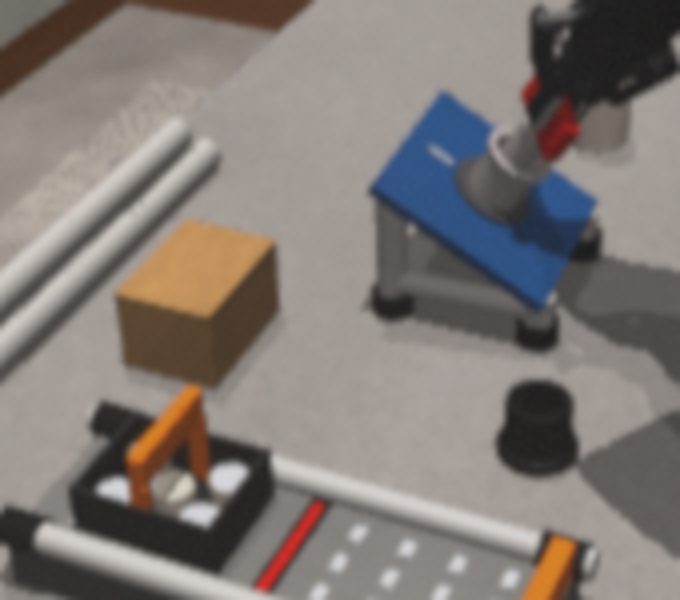

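Call:
servo_tool(commands="1 0 1 0 .025 .001 -.043; 1 0 0 0 .025 .001 -.043; 1 0 0 0 0 0 0")

```text
time_s: 16.58
tcp_pos: [0.5456, -0.1803, 0.1728]
orientation: [-2.454, 1.336, -0.644]
force: [-0.7, 4.9, 3.7]
gripper_width: 0.0128
```

```bash
python3 -c "
from h import *
s=rep()"
```

```text
t 16.57 tip L [ -0.5   0.9 -43.2] ang -1.043 F(L) [1.5 4.9 3.4] T [ 1.32 -0.23  0.11]
```

Call:
servo_tool(commands="1 0 0 0 .025 .001 -.043; 1 0 0 0 .025 .001 -.043; 1 0 0 0 0 0 0")

```text
time_s: 16.95
tcp_pos: [0.5456, -0.1803, 0.1729]
orientation: [-2.371, 1.446, -0.62]
force: [-0.5, 5.7, 4.5]
gripper_width: 0.0131
```

```bash
python3 -c "
from h import *
s=rep()"
```

```text
t 16.95 tip L [ -0.3   0.9 -43.2] ang -1.141 F(L) [2.  5.7 4. ] T [ 1.38 -0.31  0.55]
```

Call:
servo_tool(commands="1 0 0 0 .025 .001 -.043; 1 0 0 0 0 0 0")

```text
time_s: 17.2
tcp_pos: [0.5456, -0.1802, 0.1729]
orientation: [-2.329, 1.499, -0.608]
force: [0.2, 5.5, 4.3]
gripper_width: 0.0129
```

```bash
python3 -c "
from h import *
s=rep()
crop(env.capture('side'),180,150,350,300,4,'pics/s12.png')"
```

```text
t 17.2 tip L [ -0.3   0.9 -43.2] ang -1.19 F(L) [2.5 5.5 3.5] T [ 1.41 -0.31  1.13]
```

View pics/s12.png

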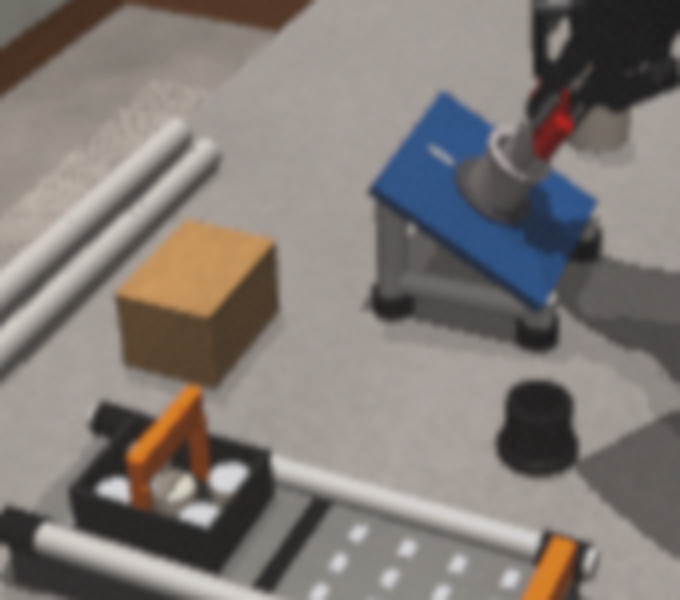

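Call:
servo_tool(commands="1 0 0 0 -.03 -.001 .052; 1 0 0 0 0 0 0; 0 0 0 0 0 0 0; 0 0 0 0 0 0 0; 0 0 0 0 0 0 0; 0 0 0 0 0 0 0")

```text
time_s: 18.0
tcp_pos: [0.5454, -0.1811, 0.1725]
orientation: [-2.378, 1.44, -0.623]
force: [-0.4, -0.2, -0.2]
gripper_width: 0.0425
```

Call:
servo_tool(commands="0 -5 0 9 0 0 0; 0 -10 0 17 0 0 0; 0 -15 0 26 0 0 0; 0 -10 0 17 0 0 0; 0 0 0 0 0 0 0")

```text
time_s: 18.62
tcp_pos: [0.5053, -0.1812, 0.2426]
orientation: [-2.378, 1.439, -0.626]
force: [-0.7, 0.4, 0.4]
gripper_width: 0.0426
```

```bash
python3 -c "
from h import *
s=rep()
crop(env.capture('side'),180,130,350,310,3.3,'pics/s13.png')
crop(env.capture('top'),150,150,390,310,3.3,'pics/t13.png')
delta([.69,.195,.25],Rt([0,0,-1],[0,1,0]))
delta([.69,.195,.25],Rt([0,0,-1],[0,-1,0]))"
```

```text
t 18.62 tip L [-0.2  1.5 37.4] ang -1.134 F(L) [-0.4  0.5  0.7] T [ 0.04  0.25 -0.04]
t 18.73 d mm [184.5 376.    8.8] rot [-0.704  0.137  2.579] F [ 0.1 -0.3 -0.2] w 0.0425 q [-0.6    0.285  2.065  0.742  0.467  1.443]
t 18.73 d mm [184.5 376.    8.8] rot [ 0.102  0.523 -0.471] F [ 0.1 -0.3 -0.2] w 0.0425 q [-0.6    0.285  2.065  0.742  0.467  1.443]
```

View pics/s13.png

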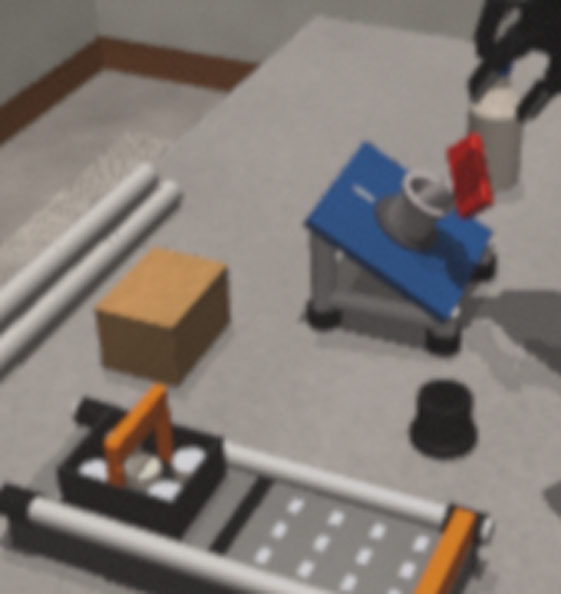

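View pics/t13.png

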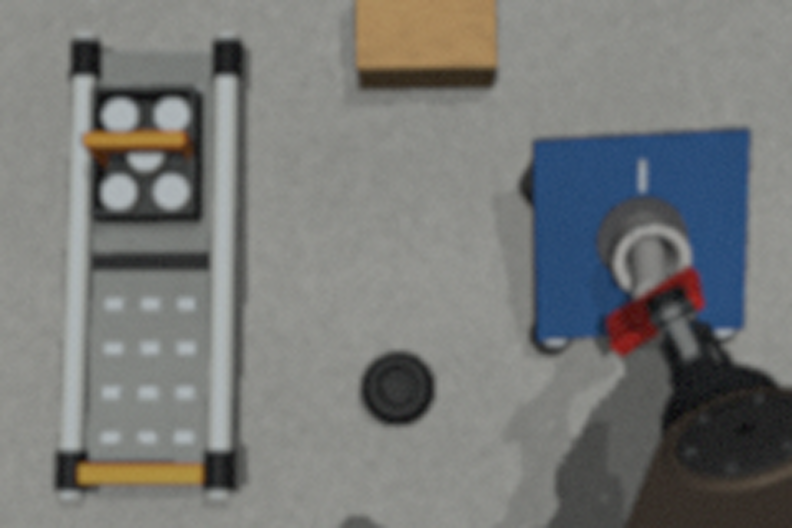

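```bash
python3 -c "
from h import *
i=env.capture('side'); crop(i,280,130,350,205,8,'pics/s14.png')
t=env.capture('top'); crop(t,310,190,380,260,8,'pics/t14.png')
for d in (.03,.035,.043,.05,.057): print(d,(proj('side',M+L*d)+.5-[280,130])*8,(proj('top',M+L*d)+.5-[310,190])*8)
for n,im in (('top',t),('side',i)):
    hsv=cv2.cvtColor(im,cv2.COLOR_RGB2HSV); m=((hsv[...,0]<6)|(hsv[...,0]>173))&(hsv[...,1]>140)&(hsv[...,2]>60)
    ys,xs=np.nonzero(m); print(n,len(xs),xs.mean(),ys.mean())
"
```

```text
0.03 [281.29840314 409.73711106] [321.74613875 348.32181894]
0.035 [288.09227004 400.84054967] [324.87098252 354.93797071]
0.043 [299.03963555 386.50498633] [329.92880833 365.64677591]
0.05 [308.69735535 373.85821266] [334.41409453 375.14335763]
0.057 [318.42948867 361.11399455] [338.95619908 384.76023938]
top 218 345.651376146789 245.10091743119267
side 217 321.926267281106 182.5852534562212
```

View pics/s14.png

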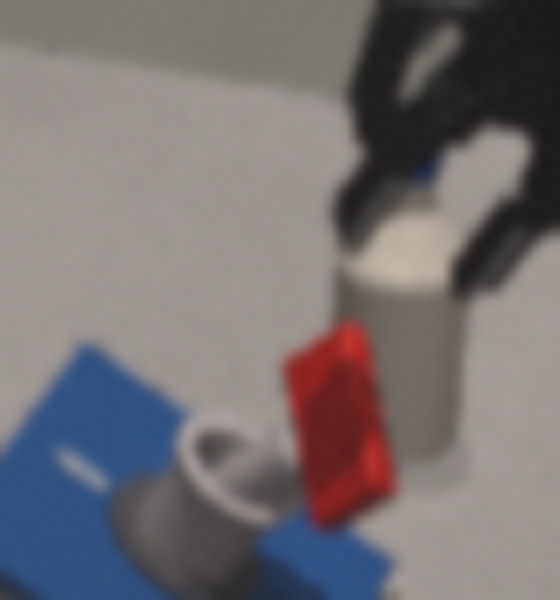

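View pics/t14.png

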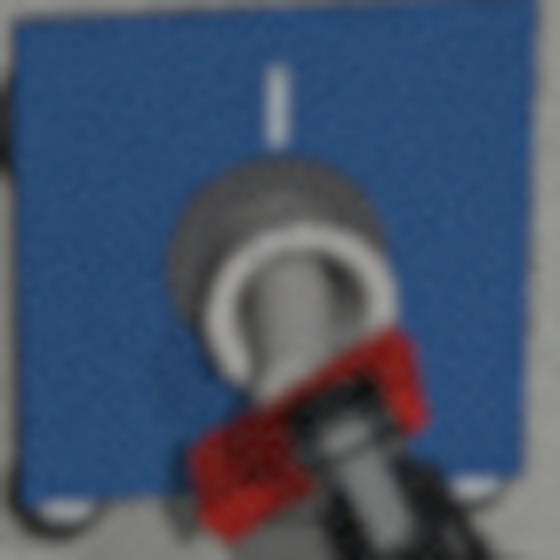

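```bash
python3 -c "
from h import *
a=('top',(312+.5)/8-.5+310,(432+.5)/8-.5+190); b=('side',(340+.5)/8-.5+280,(424+.5)/8-.5+130)
g,e=tri(a,b); v=g-M; print(g,e,v@LX*1e3,v@LY*1e3,v@L*1e3)
"
```

```text
[ 0.53488717 -0.17657883  0.1512757 ] 0.0002468720366550698 -20.769334324500893 4.700186327371811 42.90910118702677
```

Call:
servo_tool(commands="0 -5 0 20 0 .13 0; 0 0 20 15 0 .13 0; -1 0 30 0 0 .13 0; -1 5 30 0 0 .133 0; -1 10 30 0 0 0 .17; -1 12 30 0 0 0 .17; -1 14 30 0 0 0 .17; -1 14 30 0 0 0 .17")

```text
time_s: 19.82
tcp_pos: [0.5579, 0.022, 0.2715]
orientation: [-3.032, 0.624, 0.01]
force: [0.2, 0.1, -0.3]
gripper_width: 0.0853
```

Call:
servo_tool(commands="-1 14 25 0 0 0 .17; -1 14 25 0 0 0 .17; -1 14 25 0 0 0 .17; -1 14 25 0 0 0 .17; -1 14 20 0 0 0 .17; -1 14 20 0 0 0 .17; -1 14 15 0 0 0 .17; -1 14 10 0 0 0 .17")

```text
time_s: 20.82
tcp_pos: [0.6698, 0.1869, 0.2709]
orientation: [-2.76, -1.427, 0.053]
force: [-0.8, 1.0, 1.1]
gripper_width: 0.0854
```

```bash
python3 -c "
from h import *
c=lambda x,y:((x+.5)/3.3-.5+150,(y+.5)/3.3-.5+150)
print([onz('top',*c(*q),.119) for q in ((83,140),(190,140),(136,133),(136,147))])
delta([.664,.1925,.2],Rt([0,0,-1],[.01,1,0]))
crop(env.capture('side'),170,130,350,330,2.9,'pics/s15.png')
crop(env.capture('top'),100,130,390,310,2.7,'pics/t15.png')
"
```

```text
[array([0.66659145, 0.23400849, 0.119     ]), array([0.66601952, 0.15563627, 0.119     ]), array([0.67156056, 0.19530663, 0.119     ]), array([0.66106386, 0.19507171, 0.119     ])]
t 20.82 d mm [ -5.8   5.6 -70.9] rot [ 0.    -0.049  0.606] F [-0.8  1.   1.1] w 0.0854 q [0.17  0.597 1.322 0.023 1.265 0.779]
```

View pics/s15.png

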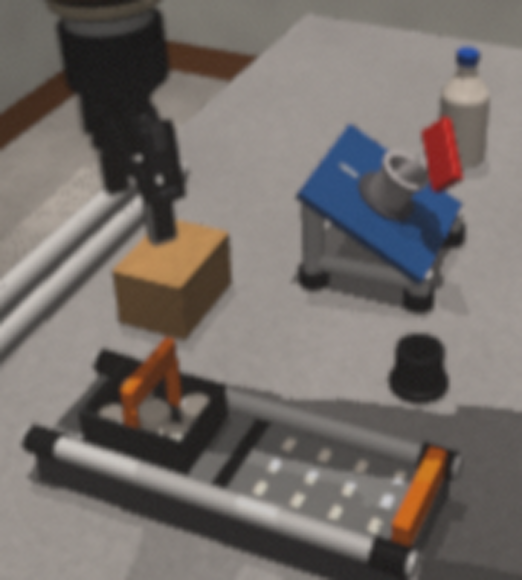

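View pics/t15.png

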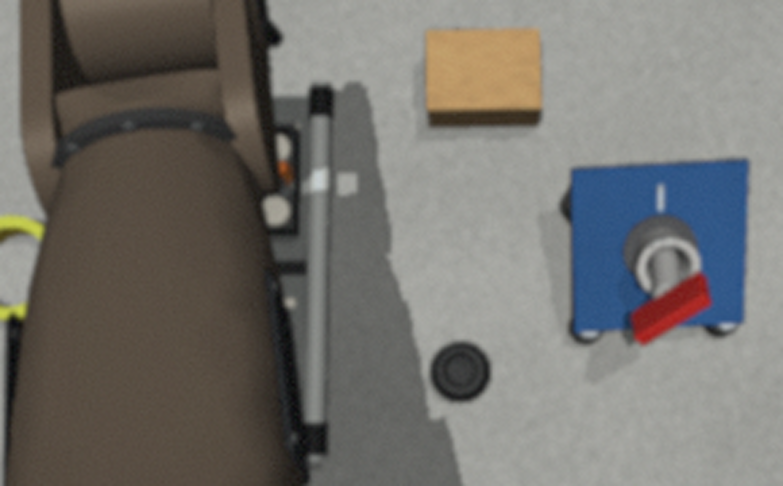

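Call:
servo_tool(commands="-1 0 2 -18 0 -.012 .15; -1 0 2 -18 0 -.012 .15; -1 -1 2 -18 0 -.012 .15; -1 -2 1 -17 0 -.012 .15; -1 0 0 0 0 0 0")

```text
time_s: 21.55
tcp_pos: [0.6654, 0.1925, 0.1998]
orientation: [-2.249, -2.19, 0.002]
force: [1.3, -0.8, -0.2]
gripper_width: 0.0851
```

```bash
python3 -c "
from h import *
delta([.6665,.194,.116],Rt([0,0,-1],[.01,1,0]))
crop(env.capture('side'),170,180,290,310,4.5,'pics/s16.png')
"
```

```text
t 21.55 d mm [  1.1   1.5 -83.8] rot [-0.001 -0.002  0.017] F [ 1.3 -0.8 -0.2] w 0.0851 q [1.860e-01 6.420e-01 1.435e+00 1.000e-03 1.067e+00 2.120e-01]
```

View pics/s16.png

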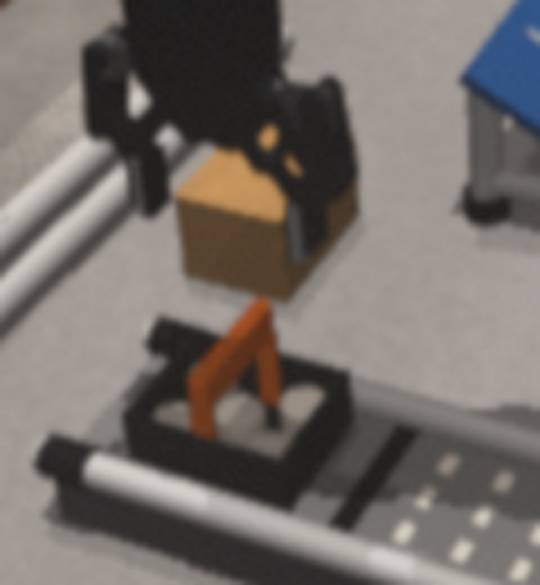

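Call:
servo_tool(commands="-1 1 1.5 -25 0 0 .017; -1 0 0 -30 0 0 0; -1 0 0 -20 0 0 0; -1 0 0 -8 0 0 0; -1 0 0 0 0 0 0; 1 0 0 0 0 0 0; 1 0 0 0 0 0 0; 1 0 0 0 0 0 0")

```text
time_s: 22.6
tcp_pos: [0.6675, 0.1942, 0.119]
orientation: [2.228, 2.214, 0.003]
force: [0.3, 0.5, 0.4]
gripper_width: 0.0323
```

Call:
servo_tool(commands="1 0 0 0 0 0 0; 1 0 0 0 0 0 0; 1 0 0 0 0 0 0; 1 0 0 0 0 0 0")

```text
time_s: 23.1
tcp_pos: [0.6675, 0.1942, 0.1188]
orientation: [2.228, 2.214, 0.003]
force: [0.8, -0.1, 4.3]
gripper_width: 0.0104
```

```bash
python3 -c "
from h import *
delta([.485,.1955,.116],Rt([0,0,-1],[.01,1,0]))
crop(env.capture('side'),170,180,290,310,4.5,'pics/s17.png')
"
```

```text
t 23.1 d mm [-182.5    1.3   -2.8] rot [-0.001  0.002 -0.004] F [ 0.8 -0.1  4.3] w 0.0104 q [1.880e-01 7.310e-01 1.494e+00 1.000e-03 9.140e-01 1.930e-01]
```

View pics/s17.png

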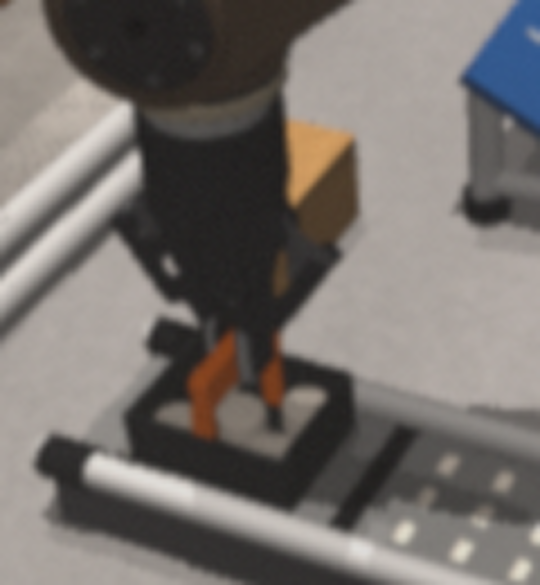

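Call:
servo_tool(commands="1 -8 0 0 0 0 0; 1 -15 0.1 0 0 0 0; 1 -18 0.2 0 0 0 0; 1 -18 0.2 0 0 0 0; 1 -18 0.2 0 0 0 0; 1 -18 0.2 0 0 0 0; 1 -15 0.2 0 0 0 0; 1 -10 0.1 0 0 0 0")

```text
time_s: 24.15
tcp_pos: [0.5472, 0.1954, 0.1189]
orientation: [2.227, 2.214, 0.004]
force: [5.8, -0.6, 3.1]
gripper_width: 0.0112
```

Call:
servo_tool(commands="1 -15 0.1 0 0 0 0; 1 -15 0.1 0 0 0 0; 1 -10 0.1 0 0 0 0; 1 -6 0 0 0 0 0; 1 0 0 0 0 0 0")

```text
time_s: 24.78
tcp_pos: [0.5009, 0.1958, 0.1188]
orientation: [-2.228, -2.215, -0.002]
force: [-1.0, 0.7, 9.1]
gripper_width: 0.0111
```

```bash
python3 -c "
from h import *
delta([.485,.1955,.116],Rt([0,0,-1],[.01,1,0]))
crop(env.capture('side'),190,210,350,340,4.5,'pics/s18.png')
"
```

```text
t 24.77 d mm [-15.9  -0.3  -2.8] rot [-0.001  0.001 -0.004] F [-1.   0.7  9.1] w 0.0111 q [2.490e-01 5.540e-01 1.908e+00 1.000e-03 6.790e-01 2.540e-01]
```

View pics/s18.png

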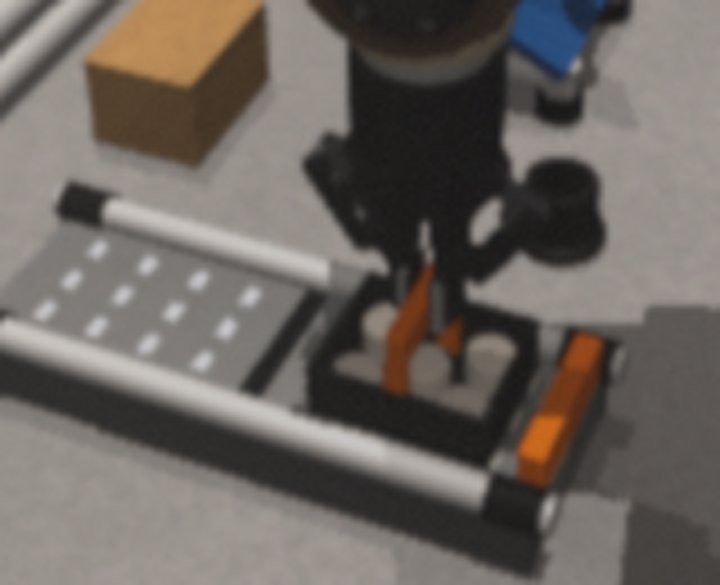

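Call:
servo_tool(commands="1 -5 0 0 0 0 0; 1 -4 0 0 0 0 0; 1 0 0 0 0 0 0")

```text
time_s: 25.2
tcp_pos: [0.4926, 0.1958, 0.1188]
orientation: [2.228, 2.214, 0.004]
force: [4.5, 1.0, 5.9]
gripper_width: 0.0106
```

Call:
servo_tool(commands="1 -2 0 0 0 0 0; 1 0 0 0 0 0 0")

```text
time_s: 25.45
tcp_pos: [0.4909, 0.1958, 0.1189]
orientation: [2.228, 2.214, 0.005]
force: [5.2, -0.3, 5.5]
gripper_width: 0.0108
```

Call:
servo_tool(commands="1 -2 0 0 0 0 0; 1 0 0 0 0 0 0")

```text
time_s: 25.7
tcp_pos: [0.489, 0.1958, 0.1188]
orientation: [2.228, 2.214, 0.005]
force: [5.3, 0.2, 6.8]
gripper_width: 0.0109
```

Call:
servo_tool(commands="1 -1.5 0 0 0 0 0; 1 0 0 0 0 0 0")

```text
time_s: 25.95
tcp_pos: [0.4875, 0.1958, 0.1189]
orientation: [2.227, 2.214, 0.005]
force: [5.4, -0.7, 5.1]
gripper_width: 0.011
```

Call:
servo_tool(commands="1 -1.5 0 0 0 0 0; 1 0 0 0 0 0 0")

```text
time_s: 26.2
tcp_pos: [0.486, 0.1958, 0.1189]
orientation: [2.227, 2.214, 0.005]
force: [4.8, 0.1, 6.1]
gripper_width: 0.0104
```

Call:
servo_tool(commands="1 -1.5 0 0 0 0 0; 1 0 0 0 0 0 0")

```text
time_s: 26.45
tcp_pos: [0.4845, 0.1958, 0.1189]
orientation: [2.227, 2.214, 0.005]
force: [5.9, 0.1, 6.3]
gripper_width: 0.0109
```

Call:
servo_tool(commands="1 -1.5 0 0 0 0 0; 1 0 0 0 0 0 0")

```text
time_s: 26.7
tcp_pos: [0.4832, 0.1958, 0.1189]
orientation: [2.227, 2.214, 0.005]
force: [6.9, -0.4, 5.3]
gripper_width: 0.0111
```

```bash
python3 -c "
from h import *
crop(env.capture('side'),190,210,350,340,4.5,'pics/s19.png')
"
```

```text
(no output)
```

View pics/s19.png

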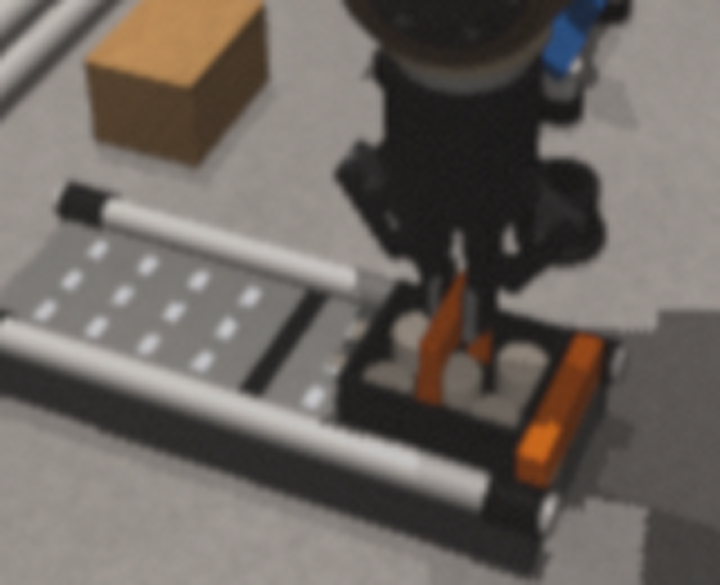

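Almost touching; force just starting to rise. A little more.

Call:
servo_tool(commands="1 -1.5 0 0 0 0 0; 1 0 0 0 0 0 0")

```text
time_s: 27.0
tcp_pos: [0.4829, 0.1958, 0.1191]
orientation: [2.226, 2.213, 0.009]
force: [11.1, -1.2, 3.6]
gripper_width: 0.0107
```

Call:
servo_tool(commands="1 -1.5 0 0 0 0 0; 1 0 0 0 0 0 0")

```text
time_s: 27.25
tcp_pos: [0.4826, 0.1958, 0.1194]
orientation: [2.225, 2.211, 0.013]
force: [16.3, -3.2, 3.8]
gripper_width: 0.0112
```

Call:
servo_tool(commands="1 1.5 0 0 0 0 0; 1 0 0 0 0 0 0; -0.2 0 0 0 0 0 0; -0.2 0 0 0 0 0 0; -0.2 0 0 0 0 0 0; -0.2 0 0 0 0 0 0")

```text
time_s: 28.0
tcp_pos: [0.4805, 0.1957, 0.1183]
orientation: [-2.228, -2.215, -0.001]
force: [0.3, -0.2, -0.7]
gripper_width: 0.0513
```

Call:
servo_tool(commands="-0.2 0 0 10 0 0 0; -0.2 0 0 30 0 0 0; -0.2 0 0 40 0 0 0; -0.2 0 -50 40 0 0 0; -0.2 0 -60 0 0 0 0; -0.2 0 -60 0 0 0 0; -0.2 0 -60 0 0 0 0; -0.2 0 0 0 0 0 0")

```text
time_s: 29.0
tcp_pos: [0.4807, -0.0364, 0.2382]
orientation: [2.233, 2.209, 0.003]
force: [0.8, 0.2, -0.3]
gripper_width: 0.0511
```

```bash
python3 -c "
from h import *
i=env.capture('side'); crop(i,170,130,350,330,2.9,'pics/s20.png')
t=env.capture('top'); crop(t,150,130,390,310,3.2,'pics/t20.png')
s=env.read_state(); print(s['time_s'],s['force'],s['tcp_pos'])
"
```

```text
29.1 [-0.33161607  0.71503949 -0.15865997] [ 0.48068227 -0.0334563   0.2380275 ]
```

View pics/s20.png

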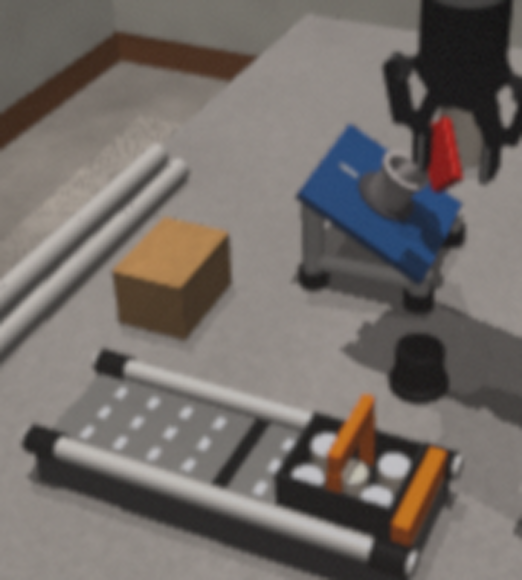

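View pics/t20.png

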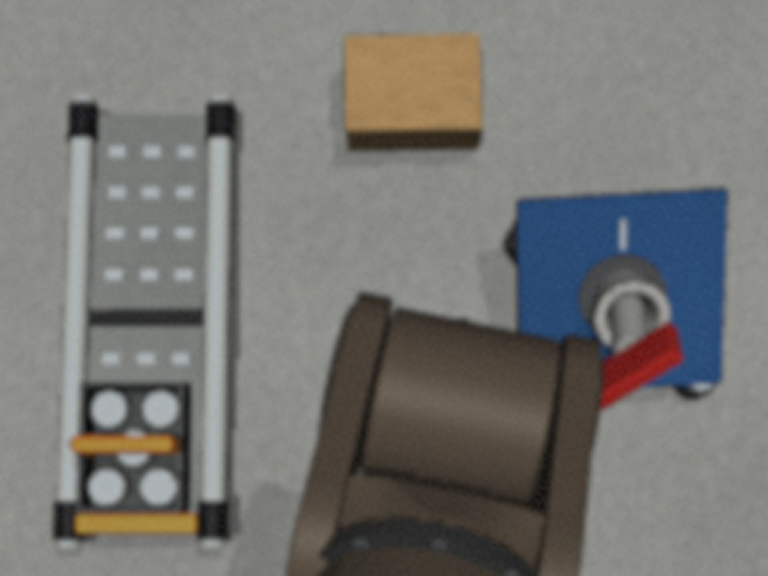

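Call:
servo_tool(commands="-0.2 -10 50 10 0 0 0; -0.2 -10 50 10 0 0 0; -0.2 0 0 0 0 0 0")

```text
time_s: 29.48
tcp_pos: [0.4599, 0.0706, 0.2585]
orientation: [2.221, 2.221, 0.004]
force: [-0.2, 0.4, 0.3]
gripper_width: 0.0512
```

```bash
python3 -c "
from h import *
i=env.capture('side'); crop(i,285,150,345,205,10,'pics/s21.png')
t=env.capture('top'); crop(t,315,195,375,255,10,'pics/t21.png')
crop(t,160,220,230,310,8,'pics/t21b.png' ) if 0 else cv2.imwrite('pics/t21b.png',cv2.resize(t[255:305,160:230,::-1],None,fx=10,fy=10,interpolation=cv2.INTER_CUBIC))
"
```

```text
(no output)
```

View pics/s21.png

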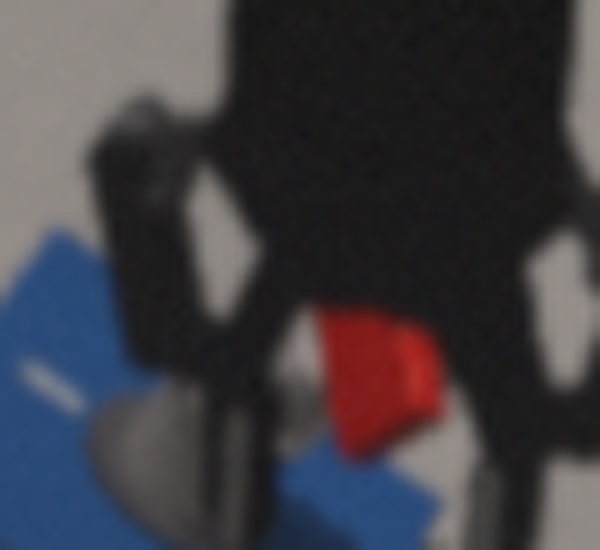

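View pics/t21.png

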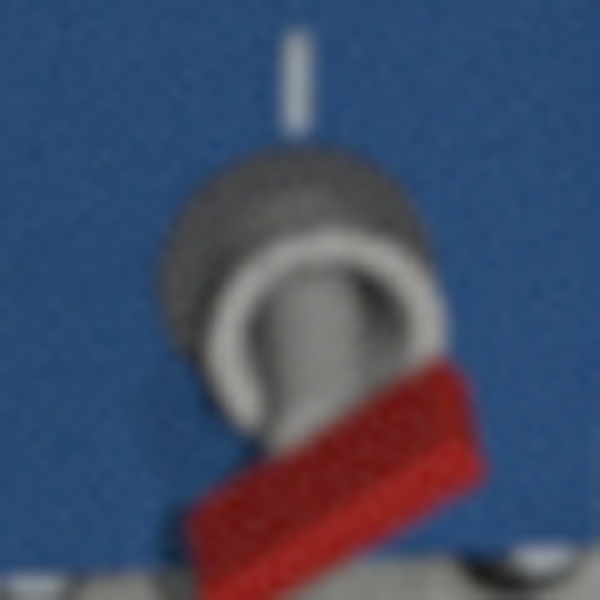

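View pics/t21b.png

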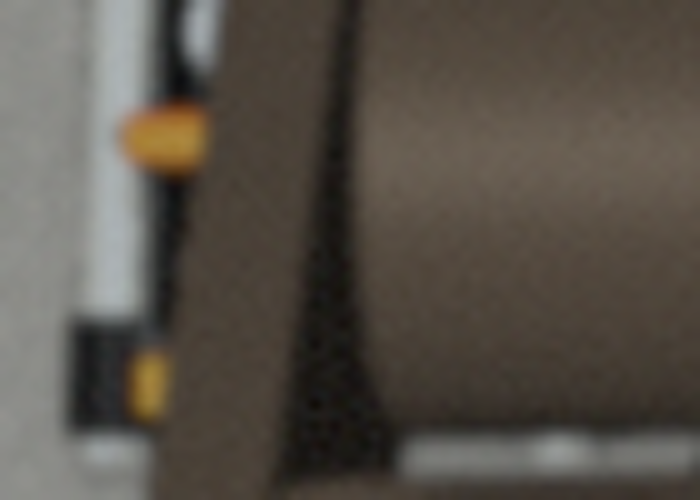

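```bash
python3 -c "
from h import *
t=env.capture('top')
hsv=cv2.cvtColor(t,cv2.COLOR_RGB2HSV); m=((hsv[...,0]<8)|(hsv[...,0]>171))&(hsv[...,1]>110)&(hsv[...,2]>50)
m[:, :300]=0
M2=cv2.moments(m.astype(np.uint8),True); c=(M2['m10']/M2['m00'],M2['m01']/M2['m00']); print(c,M2['m00'])
g,e=tri(('top',)+c,('side',321.93,182.59)); v=g-M
print(g,e,v@LX*1e3,v@LY*1e3,v@L*1e3)
d=np.hypot(v@LX,v@LY)
for dd in (d-.003,d,d+.004): print('tip z', (v@L-np.sqrt(.087**2-dd**2))*1e3)
"
```

```text
(347.8368983957219, 244.1096256684492) 374.0
[ 0.53408601 -0.17455431  0.15233695] 0.0009159023662999752 -20.852966277721098 6.758698771916515 44.182802833852655
tip z -40.73479979890674
tip z -40.01027163388917
tip z -38.86601728767616
```

```bash
python3 -c "
from h import *
c=lambda x,y:((x+.5)/3.2-.5+150,(y+.5)/3.2-.5+130)
print('bin rear rim',onz('top',*c(137,385),.08)[:2]-[.1,0],'stop inner top',onz('top',*c(137,514),.07)[:2],'bar',onz('top',*c(125,443),.119)[:2])
s=env.read_state(); print(s['time_s'],s['force'],s['joint_velocities'].max())
env.hand_in()
"
```

```text
bin rear rim [0.42977967 0.19521829] stop inner top [0.43216213 0.19485482] bar [0.48331896 0.19613767]
29.625 [ 0.4119958  -0.32816503 -0.22419159] 0.008121985974813565
the job is handed in; nothing more can be done
```

I handed the job in at 29.6 s. The key is in the lock, the gate is sunk and the bin rests against the orange end stop. `hand_in` gives no verdict, so what follows is from my own last checks.

- **Key:** It dropped into the slot on the first push, with the blade along the white line, so no back-and-forth search was needed. I felt light contact of about 2 N at a tip depth of about 43 mm.
- **Lock and gate:** I turned the key clockwise until the torque rose to 1.1 N m at the stop. The side view then showed the red gate gone below the deck.
- **Bin:** I held it by its bar and slid it without lifting until it pressed the end stop with about 16 N. I then let go and moved the arm clear. The pictures put the bin's front face within about 2–3 mm of the stop and near mid-lane.
- **Bystanders and arm:** The carton looked unmoved in the last pictures. I did not re-measure the tape roll or the bottle, but the arm stayed well away from both. The arm was at rest and touching nothing.

**Disagreement:** After release the key leaned about 15 degrees in the bore. I had expected it to stay in line. From the two views its tip is still about 39–41 mm inside the mouth, past the required 36 mm. That margin is only about 4 mm, and the measurement is good to about 2 mm.

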